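# Eject a file handle from a crowded leaning rack

### The job

The turned file handle is sunk in the middle of the leaning rack, among the square blanks. Press the rack's ejector lever gently all the way to its stop so that the handle rises, then reach in along the lean through the gap in front of and behind it, and draw it out without shoving the blanks or moving them from their pockets. Stand it upright, ferrule up, on the floor of the tray, lowering it until it rests there before you let go, and leave the small turned piece on the tray as it is.

Things in the scene. Friction and masses are not known exactly. Their poses are not given: they have to be found in the camera images.
- rack: fixed open wooden rack, origin mid-foot on the worktop, x to its back, y left, z up. Its deck (126 x 116 mm) leans 25 deg to the front. 3 x 3 pockets, rows 44 mm, columns 36.5 mm apart: round centre pocket with the file handle, square blanks in the left and right columns; middle column empty in front and behind: the only gap for fingers beside the handle (8 mm left and right)
- pocket (a point): mouth of the round centre pocket (37 mm wide), on the deck's upper face. z: the pocket's axis, out of the rack, leaning 25 deg to its front; x runs up the deck to the back row; y to the left column. All pockets and their contents are parallel to it
- handle: turned wooden file handle, round, 90 mm long, 34 mm thick, 0.05 to 0.1 kg, flat foot; brass ferrule at the top 27 mm thick, 10 mm long, below it a 6 mm tapered shoulder. Origin at the centre of its foot, z along its axis to the ferrule. At first sunk in the centre pocket, top flush with the deck; the ejector lifts it 55 mm, where it stays
- handle_top (a point): centre of the ferrule's end face, 90 mm from the foot
- ejector: steel ejector lever, pivoted on the rack (origin on the pivot, 85 mm right of the centre pocket). Its inner end bears under the file handle, its outer end has the pad. It is stiff (about 4 N on the pad moves it) and stays where it is left; it turns 0.66 rad to its stop, where the force rises at once. More than 45 N bends it
- pad (a point): centre of the top of the lever's round black pad (34 mm wide), right of the rack, 153 mm right of the centre pocket and 35 mm below the deck's plane. Pressed against pocket's z it goes 49 mm to the stop (83 mm below the deck's plane), straying up to 8 mm to the right; free space round and below it
- tray: fixed plywood tray 170 x 170 mm, inside 154 x 154 mm, floor 6 mm above the worktop, rim 16 mm above the worktop. Origin at the centre of its underside, z up. The small turned piece stands on its +x half; the -x half is free
- turned_top: small turned wooden piece, 36 mm wide, 52 mm tall, standing on the tray; origin at the centre of its foot. To be left alone
- blank_0: square wooden turning blank 22 x 22 x 150 mm, standing in the front right pocket (of the rack's own frame; the two of a row may be swapped), leaning with the rack, 42 mm of it above the deck, about 3 mm of play. Origin at mid-length on a long side face, 11 mm off its axis; y along its length. To be left there
- blank_1: square wooden turning blank 22 x 22 x 150 mm, standing in the front left pocket (of the rack's own frame; the two of a row may be swapped), leaning with the rack, 42 mm of it above the deck, about 3 mm of play. Origin at mid-length on a long side face, 11 mm off its axis; y along its length. To be left there
- blank_2: square wooden turning blank 22 x 22 x 150 mm, standing in the middle right pocket (of the rack's own frame; the two of a row may be swapped), leaning with the rack, 42 mm of it above the deck, about 3 mm of play. Origin at mid-length on a long side face, 11 mm off its axis; y along its length. To be left there
- blank_3: square wooden turning blank 22 x 22 x 150 mm, standing in the middle left pocket (of the rack's own frame; the two of a row may be swapped), leaning with the rack, 42 mm of it above the deck, about 3 mm of play. Origin at mid-length on a long side face, 11 mm off its axis; y along its length. To be left there
- blank_4: square wooden turning blank 22 x 22 x 150 mm, standing in the back right pocket (of the rack's own frame; the two of a row may be swapped), leaning with the rack, 42 mm of it above the deck, about 3 mm of play. Origin at mid-length on a long side face, 11 mm off its axis; y along its length. To be left there
- blank_5: square wooden turning blank 22 x 22 x 150 mm, standing in the back left pocket (of the rack's own frame; the two of a row may be swapped), leaning with the rack, 42 mm of it above the deck, about 3 mm of play. Origin at mid-length on a long side face, 11 mm off its axis; y along its length. To be left there
Things that resemble listed ones, but are neither listed nor needed, are in the scene too. There is more than one size of the tray; the job needs the larger.

How it is judged:
By the outcome, as a careful person would: the job done as asked, in the order asked, and still so for the second after the job is handed in, with the robot touching nothing.
It also fails if it takes over 51 s, if anything falls off the work surface, if the arm or the gripper's body presses on something with over 40 N, if the wrist force passes 120 N, or if a joint passes its speed limit or range.

### The arm

A 6-joint arm with a two-finger parallel gripper is mounted at the origin on a cart in front of the work surface, level with it; the furniture and walls round the work are solid. World frame = base frame: x ahead of the robot, y to its left, z up, the work surface at z = 0. Lengths are in mm, angles in rad, forces in N, time in s.
With the tool pointing down it reaches from about 325 to 875 mm from the base axis. Payload 4.4 kg.
Tool frame: the origin (TCP) lies midway between the tips of the shut fingers; the grasp point (between the pads) lies 19 mm behind it (manip.tcp_to_grasp is the distance from the TCP to the grasp point, in mm); x points along the fingers, y is the direction in which the jaws open and shut, and the axes are right-handed (so a half turn about x gives the same grasp; the last joint's range is limited). The gripper opens to 85 mm and grips with 20 to 120 N. Pads are 22 mm wide; open, the fingers measure 114 mm over their backs; the gripper's body (76 mm by 85 mm) begins 54 mm behind the grasp point. The pads swing forward as they close: fully open they stand 13 mm farther back than shut.
Start: joints at [-1.474, 0.207, 1.542, -0, 1.393, -0.15], TCP at [141.018, -557.442, 231.282] pointing down, gripper open.
Joint ranges: [-2.73, 2.73], [-0.86, 2.22], [0.23, 2.46], [-1.11, 4.25], [0.08, 2.63], [-2.82, 2.82]. Speed limits (rad/s): [2.79, 2.79, 3.14, 3.14, 3.14, 3.14].

### API

Orientations are given as a unit quaternion [w, x, y, z].
In Python, from cell import sensors, cams, order, manip gives the robot as it stands. The module is installed in compiled form; this text tells all that it offers.
- The arm moves only by the tool jog_arm, never from a script. Its argument "steps" is a list of rows, each a list of 3 entries, a list of its own where there are three numbers: the shift along the tool's x, y, z in mm, then the turn, a rotation vector about the tool's x, y, z in degrees, then the finger opening in mm, from 0 to 85.4. In form: [[[x, y, z], [wx, wy, wz], gripper], ...]. A call has 1 to 12 rows; each row shifts and turns the commanded pose from where the row before left it, along the tool's axes as they then stand; what a row does not reach is not made up. A row lasts 1/8 s, in which the tool goes at most 62.5 mm and 10.7 degrees, less where a joint would pass 70% of its speed; a pose out of reach is approached as far as the arm can. A call is refused whole if a number of a shift passes 62.5 or a number of a turn 10.7, either way. A call with a gripper value outside its range is refused whole. The fingers move at their own pace and stop on an object; "squeeze" is the grip in N (left out, the last holds). Time passes only in rows, so rows that do not move let the fingers close. It gives the time, the measured TCP pose, the force and the opening at its end, in the units of the state.
- sensors.sense(): the state, without advancing time (a new reading comes with each control period).
- cams.capture(name): name is "scene" or "top"; returns a dict with "pixels" (400x640x3 uint8, blue, green, red), "mtx" (3x3 intrinsics, pixels), "camera_from_world" (4x4, takes a point from world to camera coordinates). Camera axes: x right, y down, z forward; pixel columns grow to the right and rows downward; lengths in mm; the calibration is good to about 2 mm. A picture is of the moment at which its call begins. There is no depth.
- order.finish_job(): hands the job in, once; it reports no verdict.
The state is a dict: "time": time; "q": joint angles; "joint_vel": joint speeds; "effort": joint torques, N m; "tool_pos": TCP position; "orientation": TCP orientation; "contact_force": force on the tool from outside, world axes, zero at the start; "torque": the same for the moment, N m; "gripper_width": finger opening in mm.
Only numpy, scipy, OpenCV 4.12 (cv2) and the standard library are available. Lean on these libraries where they do the work, as an engineer would, in place of code of your own. Each camera call takes 0.05 s, during which the arm holds its last target.

## Working session

There is one attempt and no reset: what is moved stays moved. The work goes in short steps, Python scripts to look and compute and a tool call to move; the robot and the scene stay as the last step left them, time stands still between calls to the robot, and variables do not carry over. Pictures are saved under pics/ and viewed, and the job is handed in when it is done.

Besides the shell and the picture viewer there is one more tool, called by a JSON object that holds its "op" and its "data", one argument or row to a line. jog_arm: Moves the arm, as the interface text tells. Its arguments: {"type":"object","properties":{"steps":{"type":"array","items":{"type":"array"}},"squeeze":{"type":"number"}},"required":["steps"]}

```bash
mkdir -p pics; ls; python3 - <<'E'
from cell import sensors, cams, manip
import cv2
s=sensors.sense(); print(s)
for n in("scene","top"):
    c=cams.capture(n); cv2.imwrite(f"pics/{n}0.png",c["pixels"]); print(c["mtx"],c["camera_from_world"])
print([a for a in dir(manip) if a[0]!='_'], manip.tcp_to_grasp)
E
```

```text
pics
{'time': 0.0, 'q': array([-1.47347477e+00,  2.07419959e-01,  1.54296306e+00, -1.45280497e-05,
        1.39351950e+00, -1.50524663e-01]), 'joint_vel': array([ 3.06212260e-05, -4.90677013e-04,  4.11293236e-05,  1.59922924e-03,
        2.95722013e-04,  3.55935425e-04]), 'effort': array([-9.19379418e-04, -3.83035219e+01, -2.91598141e+01, -2.20373822e-04,
        1.05530143e-02, -9.80686849e-06]), 'tool_pos': array([ 140.95256706, -556.66577882,  230.12148097]), 'orientation': array([ 0.0865871 ,  0.70170032,  0.08822011, -0.70166698]), 'contact_force': array([-0.71438883, -0.48810013, -0.10196803]), 'torque': array([0.02520621, 0.01058273, 0.01313864]), 'gripper_width': 85.80081878232433}
[[367.9369325    0.         315.19010711]
 [  0.         367.9369325  202.44631176]
 [  0.           0.           1.        ]] [[-6.70766521e-01 -7.41446823e-01 -1.81351433e-02  3.89664735e+02]
 [-4.77800447e-01  4.50696123e-01 -7.54042265e-01  2.92991260e+02]
 [ 5.67255681e-01 -4.97121327e-01 -6.56575494e-01  6.48490232e+02]
 [ 0.00000000e+00  0.00000000e+00  0.00000000e+00  1.00000000e+00]]
[[412.01356114   0.         318.21204028]
 [  0.         412.01356114 197.95773232]
 [  0.           0.           1.        ]] [[-2.73941480e-02 -9.99585442e-01 -8.86030288e-03  6.94715737e+01]
 [-9.89535231e-01  2.83727430e-02 -1.41474432e-01  5.48201650e+02]
 [ 1.41667174e-01  4.89201033e-03 -9.89902258e-01  8.94792945e+02]
 [ 0.00000000e+00  0.00000000e+00  0.00000000e+00  1.00000000e+00]]
['Unreachable', 'tcp_to_grasp'] 18.700000000000003
```

View pics/scene0.png

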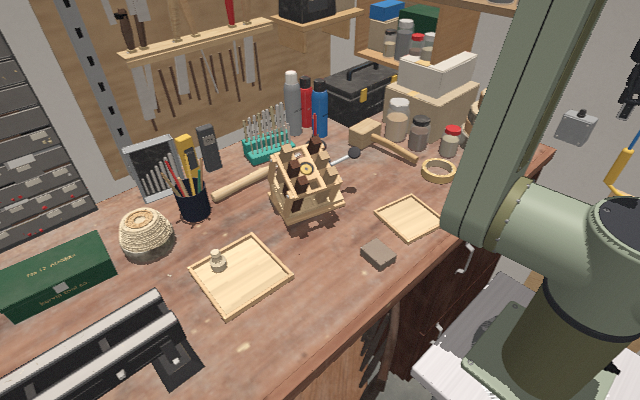

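View pics/top0.png

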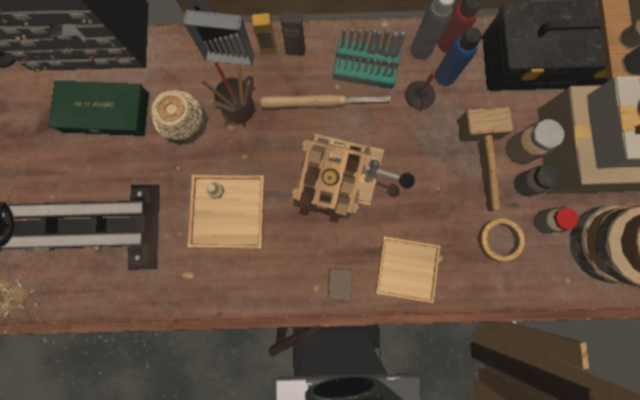

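The rack is at about (335,175) in top, with the pad at (407,180). The larger tray is at (227,211) with the turned piece at (215,188). I'll zoom in.

```bash
python3 - <<'E'
import cv2
a=cv2.imread("pics/top0.png"); cv2.imwrite("pics/top0z.png",cv2.resize(a[125:225,280:420],None,fx=5.7,fy=5.7,interpolation=cv2.INTER_CUBIC))
a=cv2.imread("pics/scene0.png"); cv2.imwrite("pics/scene0z.png",cv2.resize(a[130:230,250:380],None,fx=6,fy=6,interpolation=cv2.INTER_CUBIC))
E
```

```text
(no output)
```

View pics/top0z.png

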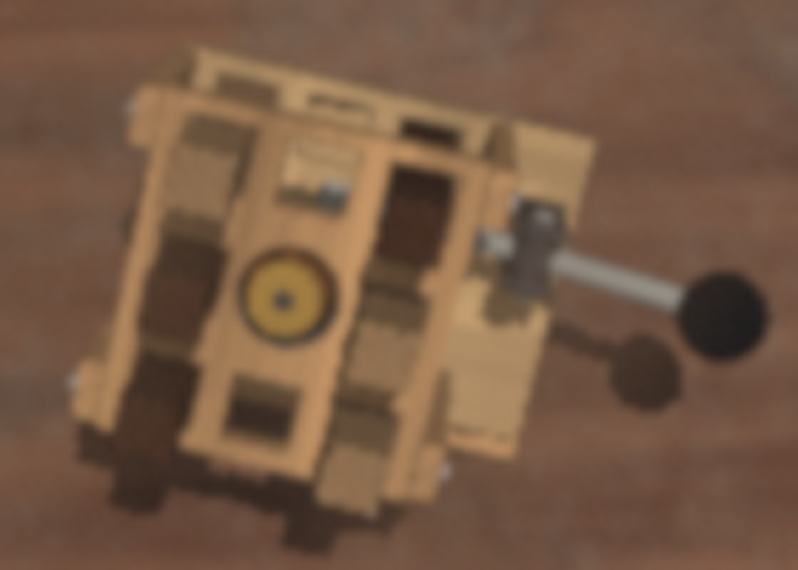

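View pics/scene0z.png

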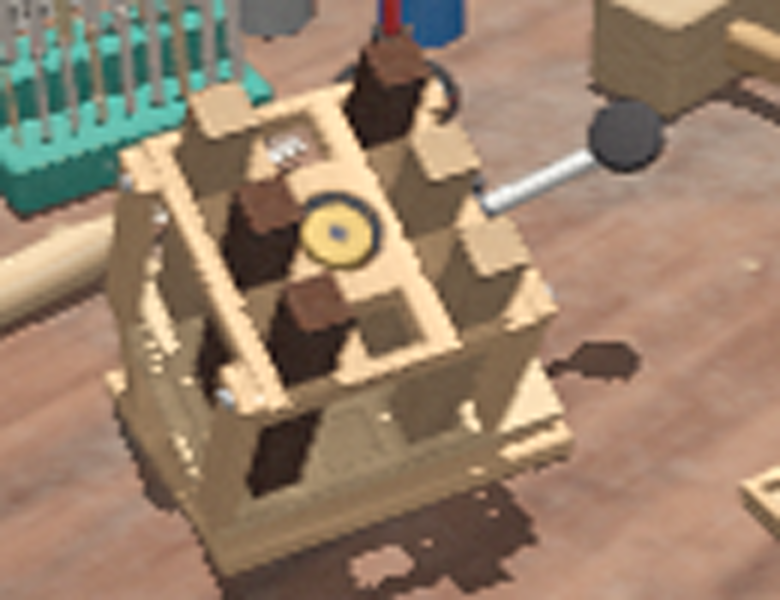

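```bash
cat > h.py <<'E'
import numpy as np, cv2
from scipy.spatial.transform import Rotation as R
from scipy.optimize import least_squares
CAM={"scene":(np.array([[367.9369325,0,315.19010711],[0,367.9369325,202.44631176],[0,0,1]]),
 np.array([[-6.70766521e-01,-7.41446823e-01,-1.81351433e-02,3.89664735e+02],[-4.77800447e-01,4.50696123e-01,-7.54042265e-01,2.92991260e+02],[5.67255681e-01,-4.97121327e-01,-6.56575494e-01,6.48490232e+02]])),
"top":(np.array([[412.01356114,0,318.21204028],[0,412.01356114,197.95773232],[0,0,1]]),
 np.array([[-2.73941480e-02,-9.99585442e-01,-8.86030288e-03,6.94715737e+01],[-9.89535231e-01,2.83727430e-02,-1.41474432e-01,5.48201650e+02],[1.41667174e-01,4.89201033e-03,-9.89902258e-01,8.94792945e+02]]))}
def proj(n,P):
    K,T=CAM[n]; P=np.atleast_2d(P); c=P@T[:,:3].T+T[:,3]; u=c@K.T; return u[:,:2]/u[:,2:]
def plane(n,uv,z):
    K,T=CAM[n]; d=np.linalg.inv(K)@np.array([*uv,1]); d=T[:,:3].T@d; c=-T[:,:3].T@T[:,3]; return c+d*(z-c[2])/d[2]
def Rp(yaw): return R.from_euler('z',yaw).as_matrix()@R.from_euler('y',-np.radians(25)).as_matrix()
E
cat > fit.py <<'E'
from h import *
t=lambda u,v:(280+u/5.7-.41,125+v/5.7-.41)
s=lambda u,v:(250+u/6-.42,130+v/6-.42)
obs=[("top",(0,0,0),t(287,297)),("scene",(0,0,0),s(340,231)),
("top",(0,-153,-35),t(722,316)),("scene",(0,-153,-35),s(627,133)),
("scene",(44,36.5,42),s(224,110)),("scene",(0,36.5,42),s(270,205)),("scene",(-44,36.5,42),s(315,301)),
("scene",(44,-36.5,42),s(393,60)),("scene",(0,-36.5,42),s(446,151)),("scene",(-44,-36.5,42),s(493,246)),
("top",(44,36.5,42),t(201,180)),("top",(0,-36.5,42),t(386,348)),("top",(-44,-36.5,42),t(353,478)),
("scene",(-63,-58,0),s(555,300)),("scene",(63,58,0),s(122,155)),("scene",(-63,58,0),s(232,405)),]
def res(p):
    M=Rp(p[3]); r=[]
    for n,l,uv in obs: r+=list(proj(n,M@np.array(l)+p[:3])[0]-uv)
    return np.array(r)
f=least_squares(res,[600,0,150,-.25],loss='soft_l1'); print(f.x, np.degrees(f.x[3]))
for o,r in zip(obs,res(f.x).reshape(-1,2)): print(o[0],o[1],r.round(2))
p=f.x; np.save("pocket.npy",p); M=Rp(p[3])
print("R",M.round(4).tolist(),"pad",M@[0,-153,-35]+p[:3])
for n in("top","scene"):
    a=cv2.imread(f"pics/{n}0.png"); k=6; x0,y0=(280,120) if n=="top" else (250,130)
    b=cv2.resize(a[y0:y0+100,x0:x0+130],None,fx=k,fy=k,interpolation=cv2.INTER_CUBIC)
    def dr(pts,col):
        q=proj(n,np.array(pts)@M.T+p[:3]); cv2.polylines(b,[((q-[x0,y0]+.5)*k).astype(int).reshape(-1,1,2)],True,col,1)
    for i in(-44,0,44):
        for j in(-36.5,36.5): dr([(i+e*11,j+g*11,42) for e,g in((1,1),(1,-1),(-1,-1),(-1,1))],(0,255,0))
    th=np.linspace(0,6.28,40)
    dr([(18.5*np.cos(x),18.5*np.sin(x),0) for x in th],(255,0,255)); dr([(17*np.cos(x),-153+17*np.sin(x),-35) for x in th],(0,0,255))
    dr([(63,58,0),(63,-58,0),(-63,-58,0),(-63,58,0)],(255,0,0)); cv2.imwrite(f"pics/fit_{n}.png",b)
E
python3 fit.py
```

```text
[ 5.77580977e+02  2.87626989e+01  1.46046437e+02 -2.05671966e-01] -11.78413563490218
top (0, 0, 0) [-0.04 -0.12]
scene (0, 0, 0) [-0.29  0.32]
top (0, -153, -35) [-3.26  5.27]
scene (0, -153, -35) [1.01 5.51]
scene (44, 36.5, 42) [-0.74  0.12]
scene (0, 36.5, 42) [ 0.34 -0.25]
scene (-44, 36.5, 42) [ 1.88 -0.25]
scene (44, -36.5, 42) [-0.94 -0.6 ]
scene (0, -36.5, 42) [-0.85 -0.95]
scene (-44, -36.5, 42) [ 0.54 -1.47]
top (44, 36.5, 42) [-1.34  0.01]
top (0, -36.5, 42) [ 0.1  -0.66]
top (-44, -36.5, 42) [ 1.88 -1.99]
scene (-63, -58, 0) [-2.44  2.49]
scene (63, 58, 0) [ 2.24 -0.74]
scene (-63, 58, 0) [8.   1.72]
R [[0.8872, 0.2042, -0.4137], [-0.1851, 0.9789, 0.0863], [0.4226, 0.0, 0.9063]] pad [ 560.8144404  -124.03349169  114.32566494]
```

```bash
sed -i '/(-63,-58,0),s(555/d; /("top",(0,-153,-35)/d' fit.py; sed -i 's/^("top",(-44,-36.5,42),t(353,478))*,*//; s/("top",(-44,-36.5,42),t(353,478)),/("top",(-44,-36.5,42),t(353,478))]/' fit.py; grep -n "478" fit.py; python3 fit.py
cat >> fit.py <<'E'
pd=[("top",t(722,316)),("scene",s(627,133))]
g=least_squares(lambda q:np.concatenate([proj(n,M@q+p[:3])[0]-uv for n,uv in pd]),[0,-153,-35]); print("pad local",g.x,g.fun,"world",M@g.x+p[:3])
E
python3 fit.py|tail -1
```

```text
7:("top",(44,36.5,42),t(201,180)),("top",(0,-36.5,42),t(386,348)),("top",(-44,-36.5,42),t(353,478))]
[ 5.76832830e+02  2.82596141e+01  1.45227222e+02 -2.65681682e-01] -15.222439055447273
top (0, 0, 0) [0.21 0.32]
scene (0, 0, 0) [0.09 0.65]
scene (44, 36.5, 42) [-0.21 -0.14]
scene (0, 36.5, 42) [-0.12 -0.25]
scene (-44, 36.5, 42) [0.43 0.05]
scene (44, -36.5, 42) [0.39 0.02]
scene (0, -36.5, 42) [-0.4  -0.01]
scene (-44, -36.5, 42) [ 0.1  -0.18]
top (44, 36.5, 42) [-0.13 -0.47]
top (0, -36.5, 42) [-0.42  0.78]
top (-44, -36.5, 42) [ 0.17 -0.84]
R [[0.8745, 0.2626, -0.4078], [-0.238, 0.9649, 0.111], [0.4226, 0.0, 0.9063]] pad [ 550.93272075 -123.25598547  113.50644983]
pad local [  22.73402941 -153.7964642   -33.44456577] [-0.01321554 -0.01390883  0.02408384  0.00129868] world [ 569.97041424 -129.26184466  124.52396798]
```

View pics/fit_top.png

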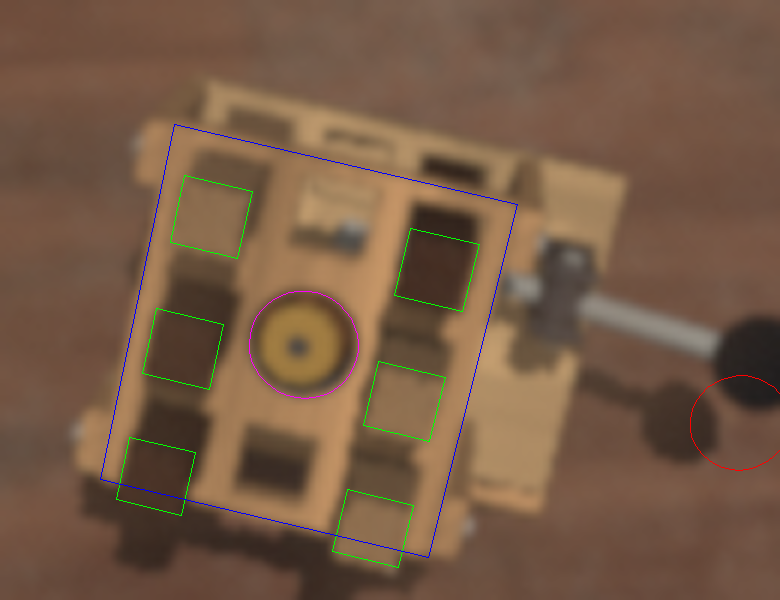

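View pics/fit_scene.png

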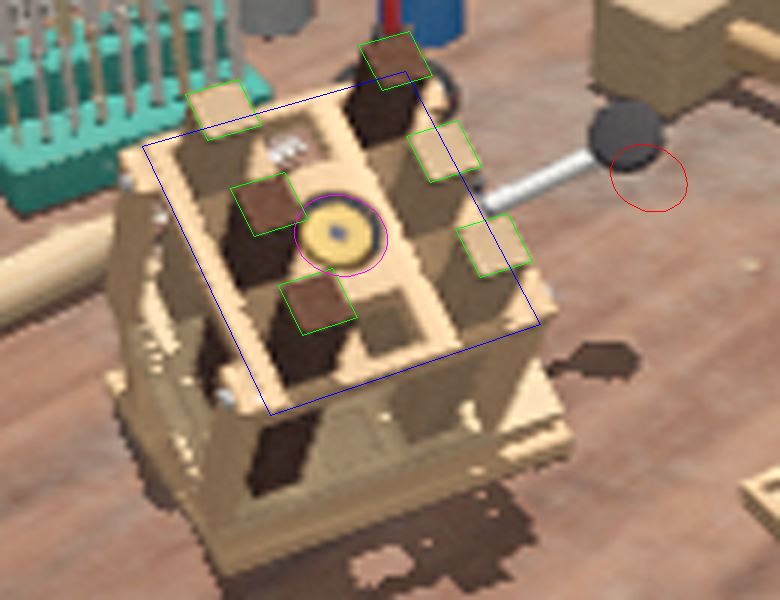

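```bash
python3 - <<'E'
import cv2
a=cv2.imread("pics/top0.png"); cv2.imwrite("pics/tray_top.png",cv2.resize(a[165:260,180:275],None,fx=6,fy=6,interpolation=cv2.INTER_CUBIC))
a=cv2.imread("pics/scene0.png"); cv2.imwrite("pics/tray_scene.png",cv2.resize(a[225:325,180:300],None,fx=6,fy=6,interpolation=cv2.INTER_CUBIC))
E
```

```text
(no output)
```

View pics/tray_top.png

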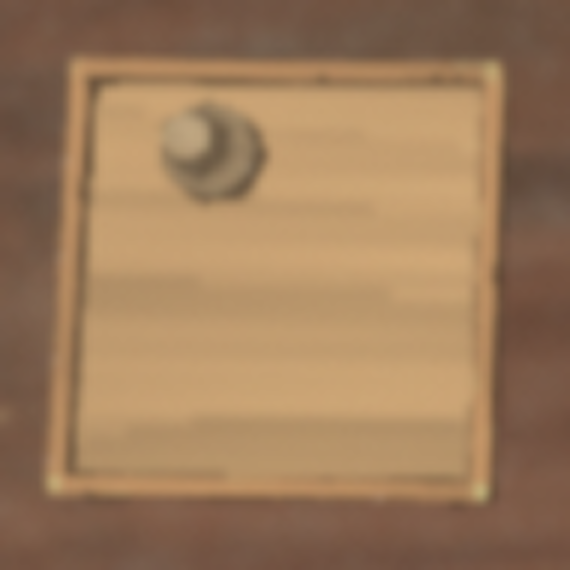

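View pics/tray_scene.png

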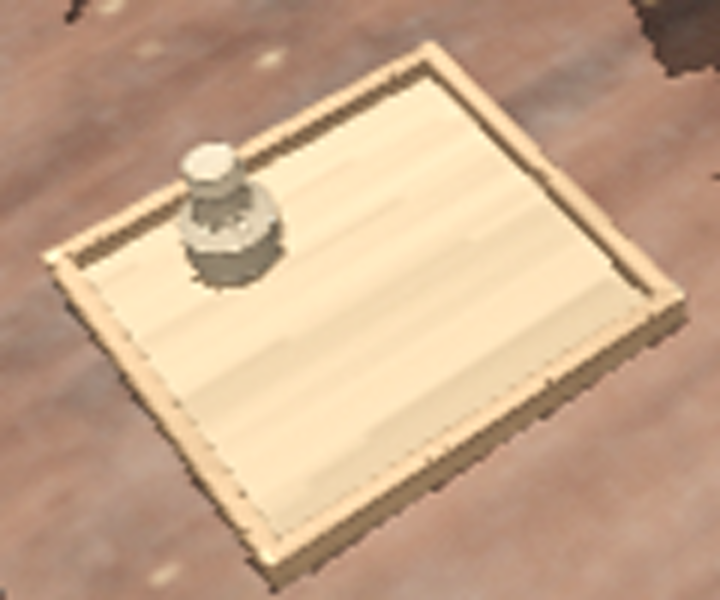

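```bash
cat > plan.py <<'E'
from h import *
from cell import sensors
p=np.load("pocket.npy"); M=Rp(p[3])
def cur():
    s=sensors.sense(); q=s["orientation"]; return s["tool_pos"],R.from_quat([q[1],q[2],q[3],q[0]]).as_matrix(),s
def L(x,y,z): return M@np.array([x,y,z])+p[:3]      # pocket-frame point -> world
def grasp_R(sgn=1): 
    X=-M[:,2]; Y=sgn*M[:,0]; return np.stack([X,Y,np.cross(X,Y)],1)
def down_R(yaw,): # tool x down, tool y along heading yaw
    X=np.array([0,0,-1.]); Y=np.array([np.cos(yaw),np.sin(yaw),0]); return np.stack([X,Y,np.cross(X,Y)],1)
def rows(P0,R0,P1,R1,n,grip=None):
    """n rows, linear, tool-frame shifts"""
    rv=R.from_matrix(R0.T@R1).as_rotvec(); out=[]; P=P0.copy(); Rc=R0.copy()
    for i in range(n):
        tgt=P0+(P1-P0)*(i+1)/n
        sh=np.round(Rc.T@(tgt-P),1); w=np.round(np.degrees(rv)/n,1)
        out.append([sh.tolist(),w.tolist()]); P=P+Rc@sh; Rc=Rc@R.from_rotvec(np.radians(w)).as_matrix()
    return out
def show(o):
    for r in o: print(r)
E
python3 - <<'E'
from plan import *
P,Rc,s=cur(); print(Rc.round(2))
for sg in(1,-1): print(sg,np.degrees(R.from_matrix(Rc.T@grasp_R(sg)).as_rotvec()))
c=np.array([[75,60],[500,65],[487,497],[50,490]])/6+[180,165]-.42
W=np.array([plane("top",u,16) for u in c]); print(W.round(1)); tc=W.mean(0); print("tray top",tc)
c=np.array([[45,258],[430,43],[685,297],[268,557]])/6+[180,225]-.42
W=np.array([plane("scene",u,16) for u in c]); print(W.round(1),W.mean(0))
print("turned", plane("top",(180+215/6,165+160/6),20), plane("top",(180+188/6,165+137/6),58),plane("scene",(180+212/6,225+160/6),58))
for u,z in(((562,218),100),((610,240),150),((545,135),120),((490,120),60),((640,60),250)): print(u,plane("top",u,z))
E
```

```text
[[-0.    0.25 -0.97]
 [ 0.   -0.97 -0.25]
 [-1.   -0.   -0.  ]]
1 [-59.60079239  13.1282955   22.70982066]
-1 [117.16684563  26.0910159  -15.08292698]
[[617.2 348.9  16. ]
 [610.4 182.4  16. ]
 [442.8 188.7  16. ]
 [450.1 355.8  16. ]]
tray top [530.10909984 268.97364326  16.        ]
[[616.3 349.7  16. ]
 [610.8 182.1  16. ]
 [441.6 188.2  16. ]
 [452.9 354.9  16. ]] [530.39299397 268.73726364  16.        ]
turned [574.28192676 291.67583277  20.        ] [576.94087705 292.06762362  58.        ] [576.12565371 292.71532187  58.        ]
(562, 218) [ 484.27121558 -455.02145405  100.        ]
(610, 240) [ 434.75456841 -514.35176618  150.        ]
(545, 135) [ 658.50958822 -427.15030167  120.        ]
(490, 120) [ 714.42805409 -340.59464716   60.        ]
(640, 60) [ 757.18529027 -540.98451369  250.        ]
```

```bash
python3 - <<'E'
from plan import *
P,Rc,s=cur(); T=L(22.7,-157,-33.5+110); print(T,L(22.7,-157,-33.5)); show(rows(P,Rc,T,grasp_R(),12))
E
```

```text
[ 524.26519934 -120.14481246  224.15320263] [ 569.12211767 -132.3510338   124.45934605]
[[0.6, -27.4, -39.9], [-5.0, 1.1, 1.9]]
[[0.5, -23.9, -42.1], [-5.0, 1.1, 1.9]]
[[0.6, -20.1, -44.0], [-5.0, 1.1, 1.9]]
[[0.9, -16.3, -45.7], [-5.0, 1.1, 1.9]]
[[1.3, -12.2, -46.8], [-5.0, 1.1, 1.9]]
[[1.8, -8.2, -47.7], [-5.0, 1.1, 1.9]]
[[2.6, -4.0, -48.1], [-5.0, 1.1, 1.9]]
[[3.4, 0.0, -48.3], [-5.0, 1.1, 1.9]]
[[4.4, 4.2, -48.1], [-5.0, 1.1, 1.9]]
[[5.6, 8.1, -47.4], [-5.0, 1.1, 1.9]]
[[6.8, 12.0, -46.4], [-5.0, 1.1, 1.9]]
[[8.1, 15.8, -45.0], [-5.0, 1.1, 1.9]]
```

{"op": "jog_arm", "data": {
  "steps": [
    [[0.6,-27.4,-39.9],[-5,1.1,1.9],0],
    [[0.5,-23.9,-42.1],[-5,1.1,1.9],0],
    [[0.6,-20.1,-44],[-5,1.1,1.9],0],
    [[0.9,-16.3,-45.7],[-5,1.1,1.9],0],
    [[1.3,-12.2,-46.8],[-5,1.1,1.9],0],
    [[1.8,-8.2,-47.7],[-5,1.1,1.9],0],
    [[2.6,-4,-48.1],[-5,1.1,1.9],0],
    [[3.4,0,-48.3],[-5,1.1,1.9],0],
    [[4.4,4.2,-48.1],[-5,1.1,1.9],0],
    [[5.6,8.1,-47.4],[-5,1.1,1.9],0],
    [[6.8,12,-46.4],[-5,1.1,1.9],0],
    [[8.1,15.8,-45],[-5,1.1,1.9],0]
  ]
}}

```text
time: 1.6
tool_pos: [524.8, -119.3, 224.0]
orientation: [0.545, 0.639, 0.299, -0.453]
contact_force: [-0.4, -0.0, -0.0]
gripper_width: 0.1
```

```bash
cat > look.py <<'E'
import sys
from plan import *
from cell import cams
tag=sys.argv[1]; sc=list(map(int,sys.argv[2].split(','))) 
for n,(x,y,w,h) in zip(("scene","top"),(sc[:4],sc[4:])):
    a=cams.capture(n)["pixels"]; cv2.imwrite(f"pics/{tag}_{n}_raw.png",a)
    cv2.imwrite(f"pics/{tag}_{n}.png",cv2.resize(a[y:y+h,x:x+w],None,fx=5,fy=5,interpolation=cv2.INTER_CUBIC))
E
python3 look.py a 240,90,150,115,270,115,155,115
python3 - <<'E'
from plan import *
P,Rc,s=cur(); print(s["time"],P,s["q"].round(3),s["contact_force"],s["gripper_width"])
print("local",M.T@(P-p[:3]), "rot err",np.degrees(R.from_matrix(Rc.T@grasp_R()).as_rotvec()), proj("top",P),proj("scene",P))
E
```

```text
1.7 [ 525.09896201 -117.28367059  223.41548286] [-0.422 -0.135  1.976  0.091  0.871 -0.214] [-0.02537743 -0.41526521  0.9209401 ] 0.09215330293181759
local [  22.43650277 -154.02032626   75.80888708] rot err [ 0.73036171 -0.20384056 -0.06623988] [[412.10928687 194.46432959]] [[366.80332937 125.58634708]]
```

View pics/a_scene.png

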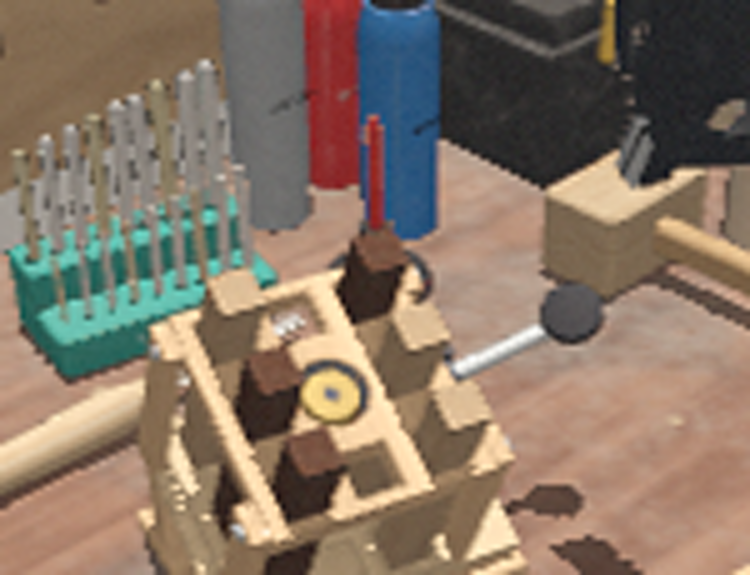

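View pics/a_top.png

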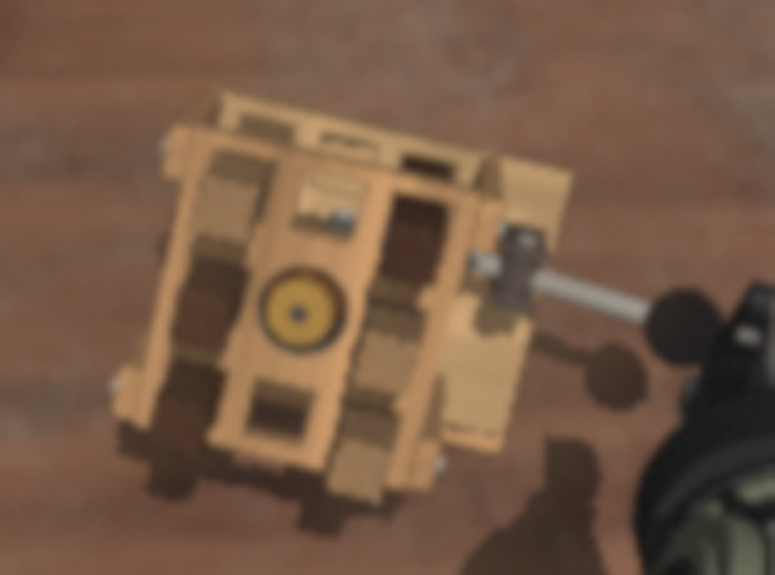

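{"op": "jog_arm", "data": {
  "steps": [
    [[25,0,1],[0.7,-0.2,0],0],
    [[30,0,1],[0,0,0],0],
    [[25,0,1],[0,0,0],0],
    [[15,0,0],[0,0,0],0],
    [[5,0,0],[0,0,0],0],
    [[0,0,0],[0,0,0],0]
  ]
}}

```text
time: 2.45
tool_pos: [564.4, -135.4, 134.0]
orientation: [0.54, 0.642, 0.295, -0.457]
contact_force: [1.1, -1.2, 1.7]
gripper_width: 0.3
```

```bash
cat > st.py <<'E'
from plan import *
P,Rc,s=cur(); print(s["time"],P.round(1),s["q"].round(3),"Flocal(xyz pocket)",(M.T@s["contact_force"]).round(2),"w",round(s["gripper_width"],1))
print("local",(M.T@(P-p[:3])).round(2), "rot err",np.degrees(R.from_matrix(Rc.T@grasp_R()).as_rotvec()).round(2))
E
python3 look.py b 240,90,150,115,270,115,155,115; python3 st.py
```

```text
2.55 [ 564.8 -135.4  134.8] [-0.418  0.086  1.968  0.1    0.654 -0.213] Flocal(xyz pocket) [-0.09  0.02  0.23] w -0.0
local [  24.07 -161.11  -22.69] rot err [-0.26  0.22 -0.23]
```

View pics/b_scene.png

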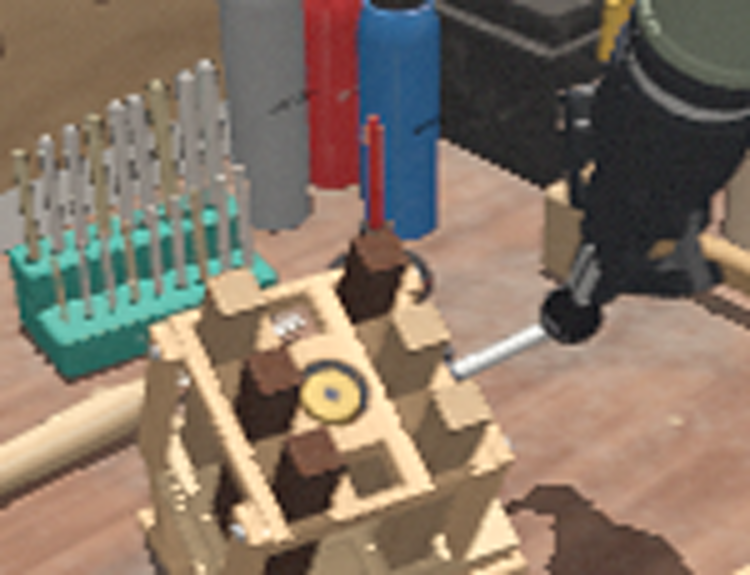

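View pics/b_top.png

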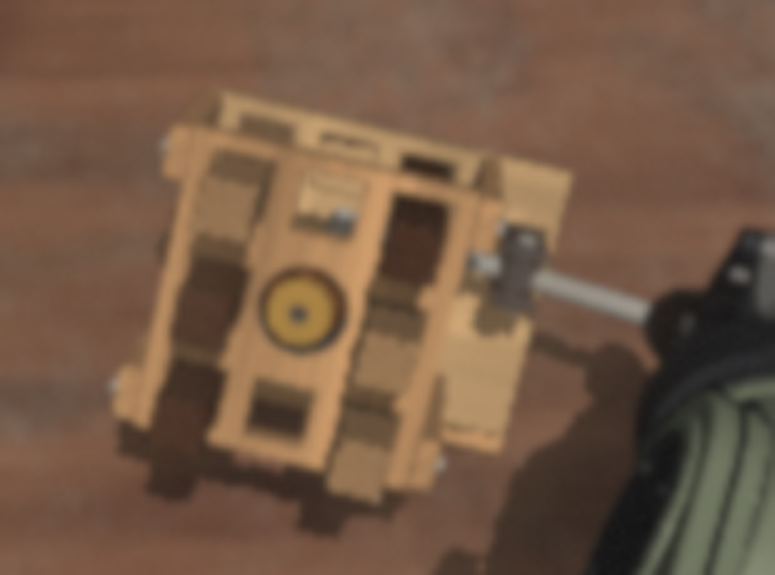

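{"op": "jog_arm", "data": {
  "steps": [
    [[4,0,-1],[0,0,0],0],
    [[4,-0.5,-1],[0,0,0],0],
    [[3,-0.5,0],[0,0,0],0],
    [[2,0,0],[0,0,0],0],
    [[2,0,0],[0,0,0],0],
    [[2,0,0],[0,0,0],0],
    [[3,0,0],[0,0,0],0],
    [[3,0,0],[0,0,0],0]
  ]
}}

```text
time: 3.55
tool_pos: [573.5, -135.8, 112.3]
orientation: [0.54, 0.642, 0.295, -0.457]
contact_force: [-2.3, -2.3, 4.4]
gripper_width: -0.0
```

```bash
python3 st.py
```

```text
3.55 [ 573.5 -135.8  112.3] [-0.411  0.142  1.961  0.102  0.606 -0.21 ] Flocal(xyz pocket) [ 0.37 -2.79  4.7 ] w -0.0
local [  22.2  -159.13  -46.65] rot err [-0.26  0.21 -0.13]
```

{"op": "jog_arm", "data": {
  "steps": [
    [[3,0,0],[0,0,0],0],
    [[3,0,0],[0,0,0],0],
    [[3,0,0.5],[0,0,0],0],
    [[3,0,0.5],[0,0,0],0],
    [[3,0,0.5],[0,0,0],0],
    [[3,0,0],[0,0,0],0],
    [[3,0,0],[0,0,0],0],
    [[3,0,0],[0,0,0],0],
    [[2,0,0],[0,0,0],0],
    [[2,0,0],[0,0,0],0],
    [[0,0,0],[0,0,0],0]
  ]
}}

```text
time: 4.92
tool_pos: [584.4, -140.1, 86.9]
orientation: [0.54, 0.642, 0.295, -0.457]
contact_force: [-0.5, 0.1, 1.2]
gripper_width: 0.1
```

```bash
python3 look.py c 240,90,150,115,270,115,155,115; python3 st.py
```

```text
5.025 [ 584.3 -140.3   86.8] [-0.41   0.21   1.947  0.11   0.553 -0.22 ] Flocal(xyz pocket) [0.09 0.36 1.22] w 0.4
local [  21.99 -160.67  -74.68] rot err [-0.25  0.2  -0.1 ]
```

View pics/c_scene.png

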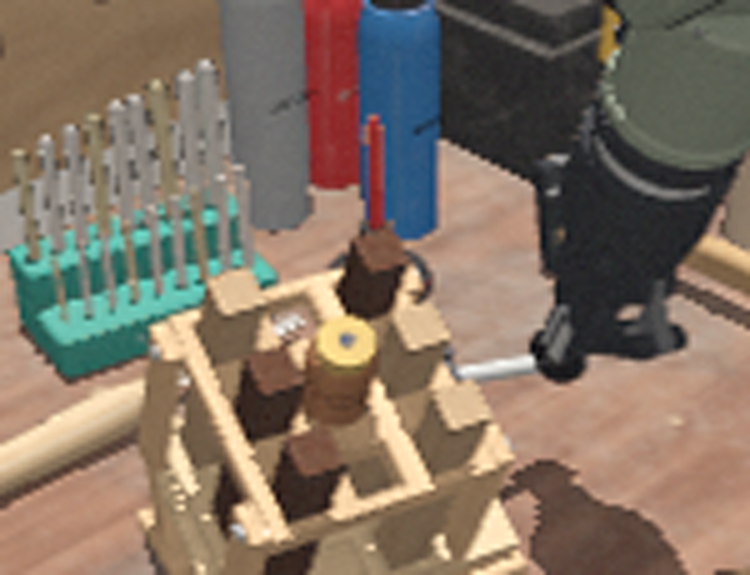

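{"op": "jog_arm", "data": {
  "steps": [
    [[1.5,0,0],[0,0,0],0],
    [[1.5,0,0],[0,0,0],0],
    [[1.5,0,0],[0,0,0],0],
    [[1,0,0],[0,0,0],0]
  ]
}}

```text
time: 5.52
tool_pos: [586.7, -140.9, 82.2]
orientation: [0.54, 0.642, 0.295, -0.457]
contact_force: [-2.1, 1.6, 4.0]
gripper_width: -0.1
```

```bash
python3 st.py
```

```text
5.525 [ 586.7 -140.9   82.2] [-0.41   0.223  1.943  0.111  0.543 -0.221] Flocal(xyz pocket) [-0.52  1.04  4.61] w -0.1
local [  22.27 -160.65  -79.98] rot err [-0.26  0.2  -0.13]
```

{"op": "jog_arm", "data": {
  "steps": [
    [[1,0,0],[0,0,0],0],
    [[1,0,0],[0,0,0],0]
  ]
}}

```text
time: 5.78
tool_pos: [587.4, -141.0, 81.3]
orientation: [0.54, 0.642, 0.295, -0.457]
contact_force: [-14.4, 4.9, 18.7]
gripper_width: 0.0
```

{"op": "jog_arm", "data": {
  "steps": [
    [[0.7,0,0],[0,0,0],0]
  ]
}}

```text
time: 5.9
tool_pos: [587.5, -141.0, 81.2]
orientation: [0.54, 0.642, 0.295, -0.457]
contact_force: [-17.6, 5.9, 22.9]
gripper_width: 0.2
```

```bash
python3 st.py
```

```text
5.9 [ 587.5 -141.    81.2] [-0.409  0.226  1.942  0.112  0.542 -0.222] Flocal(xyz pocket) [-7.16  1.08 28.57] w 0.2
local [  22.52 -160.49  -81.19] rot err [-0.22  0.18 -0.09]
```

{"op": "jog_arm", "data": {
  "steps": [
    [[-5,0,0],[0,0,0],0],
    [[-25,0,0],[0,0,0],0],
    [[-45,0,0],[0,0,0],0],
    [[-50,0,0],[0,0,0],30],
    [[-40,0,0],[0,0,0],85],
    [[-15,0,0],[0,0,0],85],
    [[0,0,0],[0,0,0],85]
  ]
}}

```text
time: 6.78
tool_pos: [514.7, -121.0, 243.3]
orientation: [0.541, 0.642, 0.294, -0.456]
contact_force: [-0.3, 0.5, -0.2]
gripper_width: 72.5
```

```bash
python3 look.py d 250,120,130,100,280,120,130,100; python3 st.py
```

```text
6.875 [ 513.7 -120.5  240.7] [-0.436 -0.179  1.975  0.086  0.917 -0.202] Flocal(xyz pocket) [-0.39 -0.04 -0.85] w 84.2
local [  20.57 -160.08   95.79] rot err [-0.28  0.19  0.03]
```

View pics/d_scene.png

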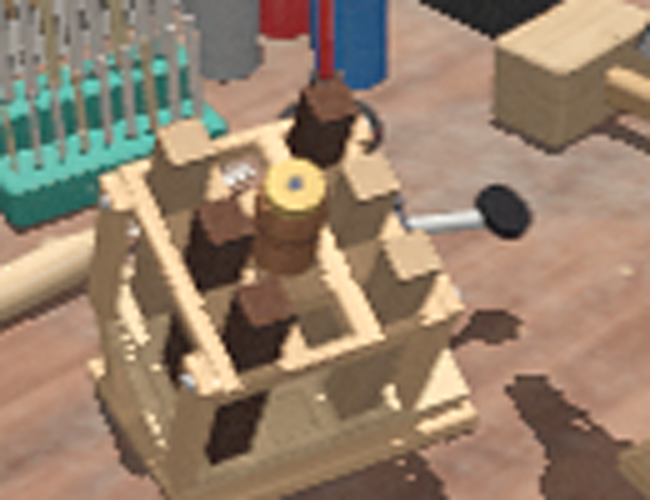

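View pics/d_top.png

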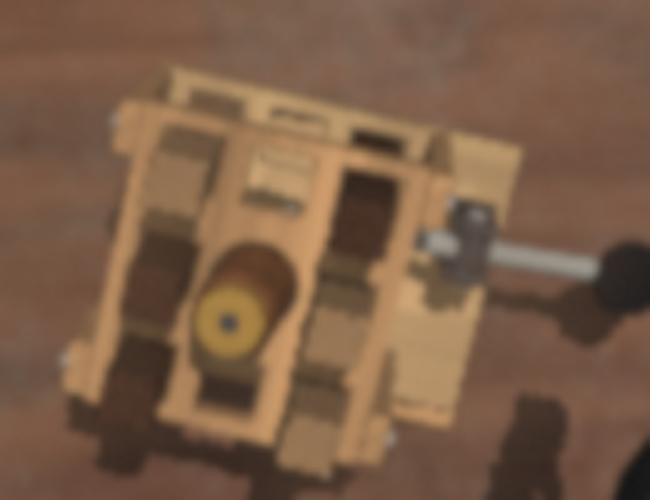

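```bash
python3 - <<'E'
from plan import *
ob=[("scene",np.array([295,184])/5+[250,120]-.4),("top",np.array([230,322])/5+[280,120]-.4)]
g=least_squares(lambda q:np.concatenate([proj(n,q)[0]-u for n,u in ob]),L(0,0,55)); print(g.x,g.fun,"local",M.T@(g.x-p[:3]))
for n,u in ob: print(n,u,proj(n,L(0,0,55)))
E
```

```text
[553.97307403  38.78965777 195.90612036] [ 0.16218998  0.01652046 -0.10122544 -0.09575264] local [-1.07902962  4.15836406 56.42113677]
scene [308.6 156.4] [[310.13906434 155.87678435]]
top [325.6 184. ] [[327.82461583 183.69029499]]
```

```bash
cat >> plan.py <<'E'
def handle_R(sx=-0.01,sy=0.055):
    a=M@np.array([sx,sy,1.]); a/=np.linalg.norm(a); X=-a; Y=M[:,0]-X*(X@M[:,0]); Y/=np.linalg.norm(Y); return np.stack([X,Y,np.cross(X,Y)],1)
E
python3 - <<'E'
from plan import *
P,Rc,s=cur(); T=L(-1,5.8,90); H=handle_R(); show(rows(P,Rc,T,H,5)); print(np.degrees(R.from_matrix(Rc.T@H).as_rotvec()))
print("then"); show(rows(T,H,L(-.5,1.3,6),H,1))
E
```

```text
[[1.1, -4.5, -33.2], [-0.1, -0.6, 0.1]]
[[0.7, -4.4, -33.1], [-0.1, -0.6, 0.1]]
[[0.3, -4.4, -33.2], [-0.1, -0.6, 0.1]]
[[-0.0, -4.3, -33.2], [-0.1, -0.6, 0.1]]
[[-0.4, -4.2, -33.2], [-0.1, -0.6, 0.1]]
[-0.29189261 -2.96134012  0.61446592]
then
[[84.1, -0.3, -0.1], [0.0, 0.0, 0.0]]
```

{"op": "jog_arm", "data": {
  "steps": [
    [[1.1,-4.5,-20],[0,-0.6,0.1],85],
    [[0.7,-4.4,-40],[0,-0.6,0.1],85],
    [[0.3,-4.4,-45],[-0.1,-0.6,0.1],85],
    [[0,-4.3,-40],[-0.1,-0.6,0.1],85],
    [[-0.4,-4.2,-20.8],[-0.1,-0.6,0.1],85],
    [[0,0,0],[0,0,0],85],
    [[0,0,0],[0,0,0],85]
  ]
}}

```text
time: 7.75
tool_pos: [541.2, 43.4, 226.8]
orientation: [0.551, 0.629, 0.28, -0.471]
contact_force: [0.6, 0.2, 0.8]
gripper_width: 84.8
```

```bash
python3 look.py e 250,80,130,110,280,110,130,110; python3 st.py
```

```text
7.85 [541.5  42.8 227.7] [ 0.023 -0.087  1.927 -0.228  0.9    0.408] Flocal(xyz pocket) [ 1.38 -0.54 -0.54] w 85.0
local [ 0.48  4.77 90.77] rot err [-0.02  3.26 -0.55]
```

View pics/e_scene.png

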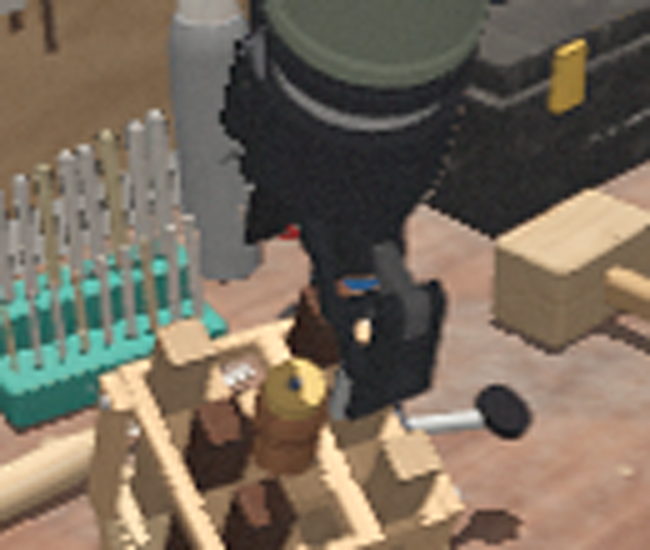

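{"op": "jog_arm", "data": {
  "steps": [
    [[15,-0.5,-0.6],[0,0,0],85],
    [[20,-0.4,-0.7],[0,0,0],85],
    [[15,0,0],[0,0,0],85],
    [[5,0,0],[0,0,0],85],
    [[0,0,0],[0,0,0],85]
  ]
}}

```text
time: 8.48
tool_pos: [563.3, 35.8, 178.0]
orientation: [0.551, 0.63, 0.279, -0.471]
contact_force: [-0.4, -0.3, -0.1]
gripper_width: 84.9
```

```bash
python3 look.py f 250,80,130,110,280,110,130,110; python3 st.py
```

```text
8.575 [563.8  36.  179.1] [ 0.006  0.02   1.935 -0.243  0.782  0.421] Flocal(xyz pocket) [ 0.31 -0.21 -0.22] w 84.9
local [ 1.05  4.07 36.87] rot err [ 0.03  3.19 -0.68]
```

View pics/f_scene.png

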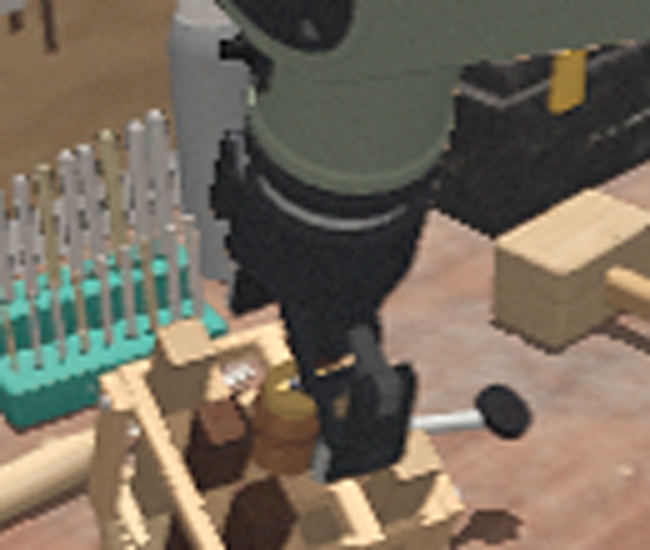

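View pics/f_top.png

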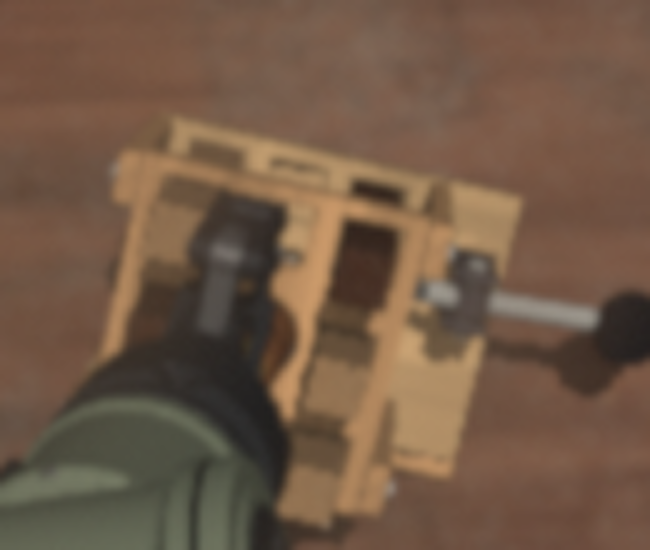

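```bash
python3 - <<'E'
from plan import *
P,Rc,s=cur()
def pt(a,b,c): return P+Rc@np.array([a,b,c])
for n,o in(("top",(280,110)),("scene",(250,80))):
    a=cv2.imread(f"pics/f_{n}.png")
    def ln(pts,col):
        q=(proj(n,np.array(pts))-o+.4)*5; cv2.polylines(a,[q.astype(int).reshape(-1,1,2)],True,col,1)
    for sg in(1,-1): 
        ln([pt(-13,sg*42.5,-11),pt(-13,sg*42.5,11),pt(-13,sg*57,11),pt(-13,sg*57,-11)],(0,255,255))
        ln([pt(-60,sg*42.5,-11),pt(-60,sg*42.5,11),pt(-60,sg*57,11),pt(-60,sg*57,-11)],(255,255,0))
    ln([L(44+i*11,36.5+j*11,42) for i,j in((1,1),(1,-1),(-1,-1),(-1,1))],(0,255,0))
    cv2.imwrite(f"pics/f2_{n}.png",a)
E
```

```text
(no output)
```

View pics/f2_top.png

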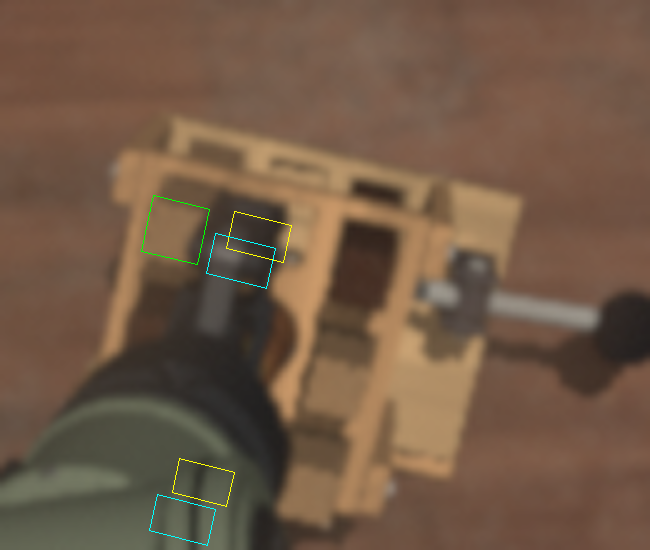

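View pics/f2_scene.png

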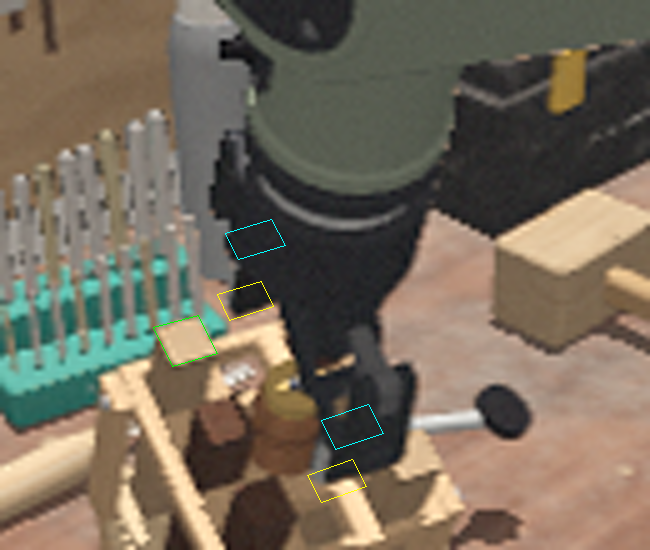

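```bash
python3 - <<'E'
from plan import *
P,Rc,s=cur()
def pt(a,b,c): return P+Rc@np.array([a,b,c])
def sol(n,o,uv,fix,val):
    uv=np.array(uv)/5+o-.4
    def f(q):
        v=[-30,0,0]; v[0]=q[0]; v[fix]=val; v[3-fix]=q[1]; return proj(n,pt(*v))[0]-uv
    return least_squares(f,[-30,0]).x.round(1)
S=("scene",np.array([250,80])); T=("top",np.array([280,110]))
for nm,uv in(("front bottom right",(403,457)),("front top right",(415,365)),("front bottom left body",(332,482))):
    print(nm,"b=-57: a,c",sol(*S,uv,1,-57),"c=11: a,b",sol(*S,uv,2,11),"c=13.5",sol(*S,uv,2,13.5),"b=-42.5",sol(*S,uv,1,-42.5))
print("back left-bottom", "b=57:",sol(*S,(232,305),1,57),"c=-11",sol(*S,(232,305),2,-11))
for uv in((190,245),(205,205),(285,205),(280,262)):
    print("top",uv,"b=57: a,c",sol(*T,uv,1,57),"c=-11",sol(*T,uv,2,-11), "b=42.5",sol(*T,uv,1,42.5))
E
python3 - <<'E'
import cv2
a=cv2.imread("pics/f_scene_raw.png"); cv2.imwrite("pics/f3.png",cv2.resize(a[130:190,280:350],None,fx=10,fy=10,interpolation=cv2.INTER_NEAREST)*1)
b=cv2.imread("pics/f_top_raw.png"); import numpy as np
b=np.clip(b.astype(float)*1.8,0,255).astype('uint8'); cv2.imwrite("pics/f4.png",cv2.resize(b[140:200,295:365],None,fx=10,fy=10,interpolation=cv2.INTER_CUBIC))
E
```

```text
front bottom right b=-57: a,c [-30.4  25.8] c=11: a,b [-67.1 -73.3] c=13.5 [-60.9 -70.5] b=-42.5 [ 2.4 38.9]
front top right b=-57: a,c [-110.3   16. ] c=11: a,b [-121.7  -62.8] c=13.5 [-116.   -59.9] b=-42.5 [-81.3  28.7]
front bottom left body b=-57: a,c [-30.1  -8.3] c=11: a,b [ 24.7 -32.8] c=13.5 [ 31.8 -29.6] b=-42.5 [2.7 3.3]
back left-bottom b=57: [-0.4 -2.4] c=-11 [-25.2  42.6]
top (190, 245) b=57: a,c [-86.9 -15.6] c=-11 [-124.3   65.4] b=42.5 [-22.3 -23.6]
top (205, 205) b=57: a,c [-15.  -22.2] c=-11 [-107.8   75.8] b=42.5 [ 56.4 -30.7]
top (285, 205) b=57: a,c [21.9  4. ] c=-11 [205.8  21.4] b=42.5 [96.8 -2.1]
top (280, 262) b=57: a,c [-79.   14.9] c=-11 [255.2 -17.2] b=42.5 [-13.7   9.9]
```

View pics/f3.png

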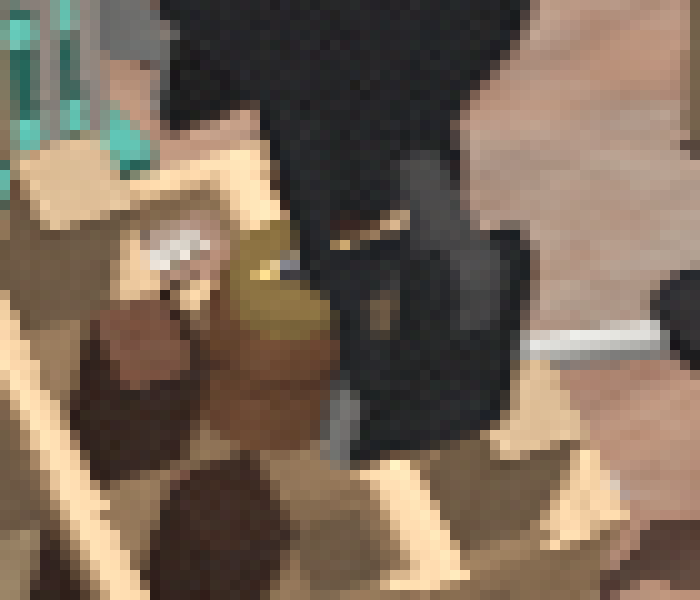

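View pics/f4.png

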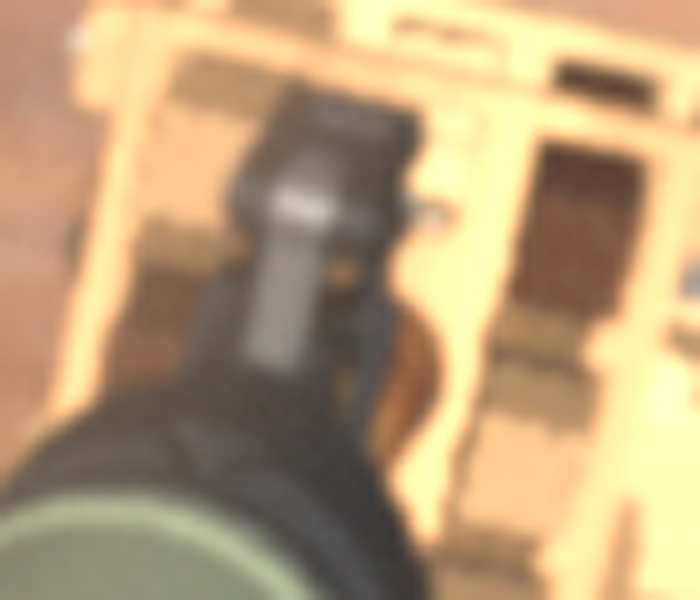

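```bash
python3 - <<'E'
import cv2
a=cv2.imread("pics/e_scene_raw.png"); cv2.imwrite("pics/e3.png",cv2.resize(a[115:175,280:350],None,fx=10,fy=10,interpolation=cv2.INTER_NEAREST))
E
```

```text
(no output)
```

View pics/e3.png

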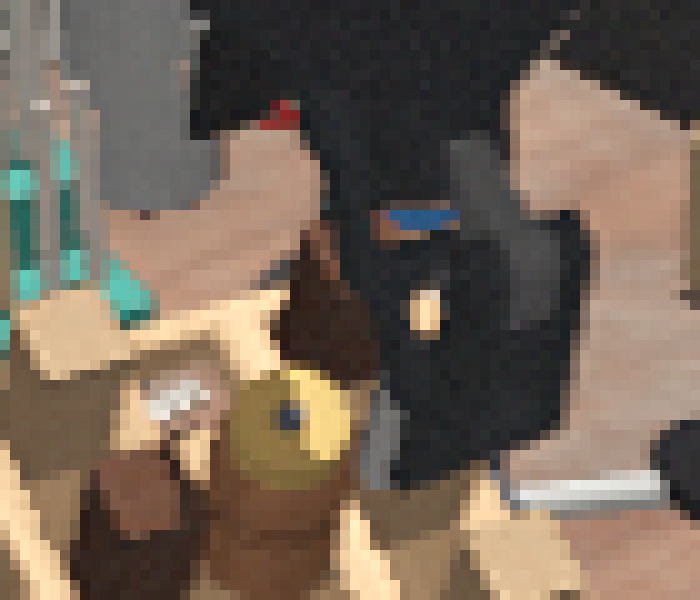

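{"op": "jog_arm", "data": {
  "steps": [
    [[8,-0.7,0.5],[0,0,0],85],
    [[8,-0.8,0.5],[0,0,0],85],
    [[2,0,0],[0,0,0],85]
  ]
}}

```text
time: 8.95
tool_pos: [568.6, 32.3, 160.6]
orientation: [0.551, 0.63, 0.279, -0.471]
contact_force: [0.4, -0.1, -0.2]
gripper_width: 85.0
```

```bash
python3 st.py
```

```text
8.95 [568.6  32.3 160.6] [-0.002  0.056  1.94  -0.249  0.743  0.424] Flocal(xyz pocket) [ 0.29  0.02 -0.34] w 85.0
local [-1.7   1.75 17.78] rot err [ 0.04  3.23 -0.53]
```

{"op": "jog_arm", "data": {
  "steps": [
    [[5,0.5,0],[0,0,0],85],
    [[5,0.3,0],[0,0,0],85],
    [[2,0,0],[0,0,0],85],
    [[0,0,0],[0,0,0],85]
  ]
}}

```text
time: 9.45
tool_pos: [574.5, 30.2, 151.0]
orientation: [0.552, 0.63, 0.279, -0.47]
contact_force: [0.0, -0.7, -0.1]
gripper_width: 84.8
```

```bash
python3 st.py; python3 look.py g 250,80,130,110,280,110,130,110
```

```text
9.45 [574.5  30.2 151. ] [-0.007  0.082  1.936 -0.252  0.719  0.427] Flocal(xyz pocket) [ 0.16 -0.7  -0.21] w 84.8
local [-0.04  1.25  6.38] rot err [ 0.04  3.21 -0.6 ]
```

View pics/g_scene.png

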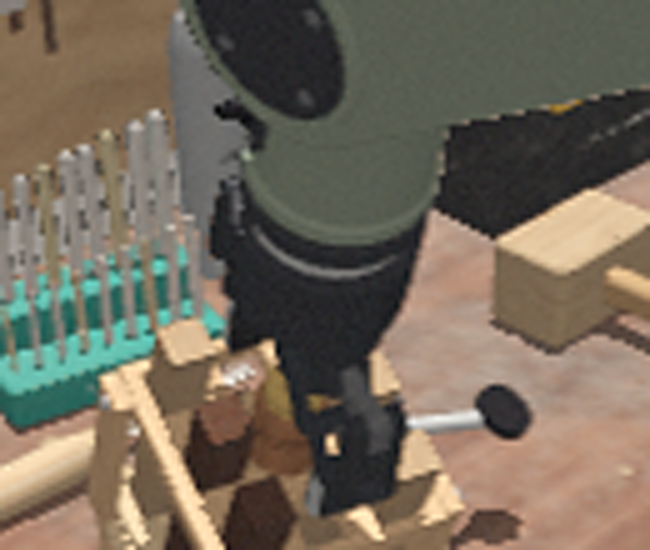

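{"op": "jog_arm", "data": {
  "steps": [
    [[0,0,0],[0,0,0],60],
    [[0,0,0],[0,0,0],45],
    [[0,0,0],[0,0,0],38],
    [[0,0,0],[0,0,0],30],
    [[0,0,0],[0,0,0],20],
    [[0,0,0],[0,0,0],20],
    [[0,0,0],[0,0,0],20]
  ],
  "squeeze": 40
}}

```text
time: 10.42
tool_pos: [574.6, 30.3, 151.3]
orientation: [0.552, 0.63, 0.279, -0.47]
contact_force: [-1.4, 0.4, 1.3]
gripper_width: 32.8
```

```bash
python3 st.py; python3 look.py h 250,80,130,110,280,110,130,110
```

```text
10.425 [574.6  30.3 151.3] [-0.007  0.081  1.936 -0.252  0.72   0.427] Flocal(xyz pocket) [-0.75 -0.01  1.74] w 32.8
local [0.17 1.36 6.67] rot err [ 0.04  3.2  -0.63]
```

View pics/h_scene.png

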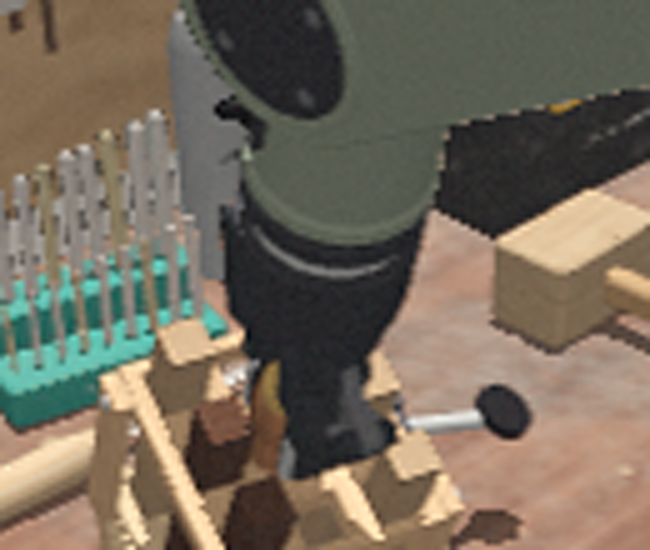

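{"op": "jog_arm", "data": {
  "steps": [
    [[-3,0,0.2],[0,0,0],20],
    [[-6,0,0.3],[0,0,0],20],
    [[-8,0,0.4],[0,0,0],20],
    [[-10,0.1,0.6],[0,0,0],20]
  ]
}}

```text
time: 11.02
tool_pos: [563.0, 33.3, 176.1]
orientation: [0.552, 0.63, 0.279, -0.47]
contact_force: [0.0, 0.1, -0.7]
gripper_width: 33.0
```

```bash
python3 st.py
```

```text
11.025 [563.   33.3 176.1] [ 0.     0.021  1.939 -0.241  0.776  0.415] Flocal(xyz pocket) [-0.27  0.07 -0.62] w 33.0
local [-0.29  1.27 34.22] rot err [ 0.04  3.21 -0.6 ]
```

{"op": "jog_arm", "data": {
  "steps": [
    [[-12,0.1,0.6],[0,0,0],20],
    [[-16,0.1,0.9],[0,0,0],20],
    [[-20,0.1,1.1],[0,0,0],20],
    [[-20,0.1,1.1],[0,0,0],20],
    [[-14,0.1,0.8],[0,0,0],20],
    [[0,0,0],[0,0,0],20]
  ]
}}

```text
time: 11.78
tool_pos: [530.1, 42.8, 251.8]
orientation: [0.552, 0.631, 0.278, -0.469]
contact_force: [-0.2, 1.0, -0.9]
gripper_width: 32.8
```

```bash
python3 st.py;  python3 look.py i 240,60,140,120,270,110,140,110
```

```text
11.775 [530.1  42.8 251.8] [ 0.023 -0.142  1.925 -0.219  0.95   0.391] Flocal(xyz pocket) [-0.76  0.92 -0.6 ] w 32.8
local [  0.73   1.73 117.3 ] rot err [ 0.03  3.14 -0.81]
```

View pics/i_scene.png

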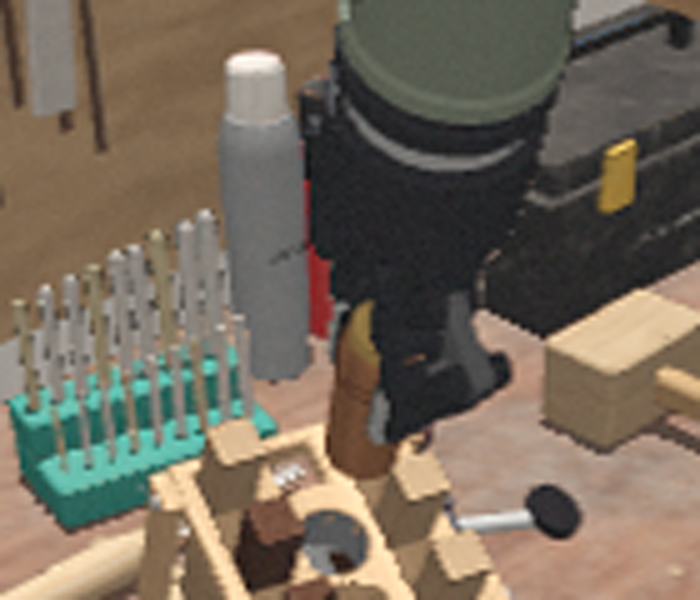

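View pics/i_top.png

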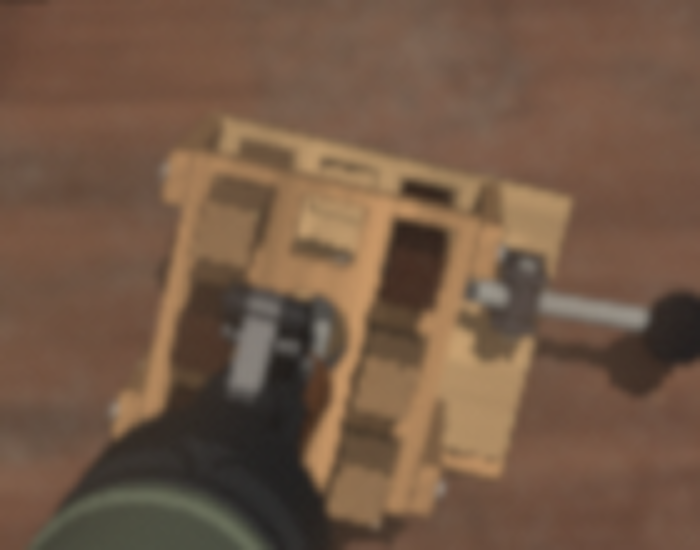

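```bash
python3 - <<'E'
from plan import *
P,Rc,s=cur(); D=down_R(np.radians(-45)); T=np.array([495,255,250.]); print(np.degrees(R.from_matrix(Rc.T@D).as_rotvec())); show(rows(P,Rc,T,D,8))
for k in((55,47,42),(11,47,42),(-33,47,42)): print(L(*k))
E
```

```text
[ 28.60757132  -3.55506244 -25.8224004 ]
[[-6.2, -10.0, -24.2], [3.6, -0.4, -3.2]]
[[-5.8, -11.8, -23.5], [3.6, -0.4, -3.2]]
[[-5.2, -13.6, -22.6], [3.6, -0.4, -3.2]]
[[-4.5, -15.2, -21.7], [3.6, -0.4, -3.2]]
[[-3.8, -16.8, -20.7], [3.6, -0.4, -3.2]]
[[-3.0, -18.2, -19.5], [3.6, -0.4, -3.2]]
[[-2.1, -19.6, -18.3], [3.6, -0.4, -3.2]]
[[-1.0, -20.8, -17.1], [3.6, -0.4, -3.2]]
[620.14428245  65.18295398 206.53615383]
[581.66589373  75.65348443 187.94095031]
[543.18750501  86.12401488 169.34574679]
```

{"op": "jog_arm", "data": {
  "steps": [
    [[-6.2,-10,-24.2],[3.6,-0.4,-3.2],20],
    [[-5.8,-11.8,-23.5],[3.6,-0.4,-3.2],20],
    [[-5.2,-13.6,-22.6],[3.6,-0.4,-3.2],20],
    [[-4.5,-15.2,-21.7],[3.6,-0.4,-3.2],20],
    [[-3.8,-16.8,-20.7],[3.6,-0.4,-3.2],20],
    [[-3,-18.2,-19.5],[3.6,-0.4,-3.2],20],
    [[-2.1,-19.6,-18.3],[3.6,-0.4,-3.2],20],
    [[-1,-20.8,-17.1],[3.6,-0.4,-3.2],20],
    [[0,0,0],[0,0,0],20],
    [[0,0,0],[0,0,0],20]
  ]
}}

```text
time: 13.12
tool_pos: [495.1, 254.3, 249.2]
orientation: [0.27, 0.656, 0.27, -0.651]
contact_force: [0.2, 0.7, -0.9]
gripper_width: 32.6
```

```bash
cat > st2.py <<'E'
from plan import *
P,Rc,s=cur(); print(s["time"],P.round(1),s["q"].round(3),"F",s["contact_force"].round(2),"w",round(s["gripper_width"],1))
print("rot err to down-45",np.degrees(R.from_matrix(Rc.T@down_R(np.radians(-45))).as_rotvec()).round(2),"toolx",Rc[:,0].round(3))
E
python3 st2.py;  python3 look.py j 180,150,140,140,180,130,130,130
python3 - <<'E'
from plan import *
P,Rc,s=cur()
for n,o in(("scene",(180,150)),("top",(180,130))):
    a=cv2.imread(f"pics/j_{n}.png")
    def cyl(r,x):
        th=np.linspace(0,6.28,40); q=(proj(n,np.array([P+Rc@np.array([x,r*np.cos(t),r*np.sin(t)]) for t in th]))-o+.4)*5
        cv2.polylines(a,[q.astype(int).reshape(-1,1,2)],True,(0,255,255),1)
    cyl(17,40); cyl(17,-34); cyl(13.5,-50)
    cv2.imwrite(f"pics/j2_{n}.png",a)
E
```

```text
13.125 [495.1 254.3 249.2] [0.319 0.15  1.571 0.    1.415 1.106] F [ 0.22  0.66 -0.88] w 32.6
rot err to down-45 [-0.08 -0.33 -0.15] toolx [ 0.006  0.002 -1.   ]
```

View pics/j2_scene.png

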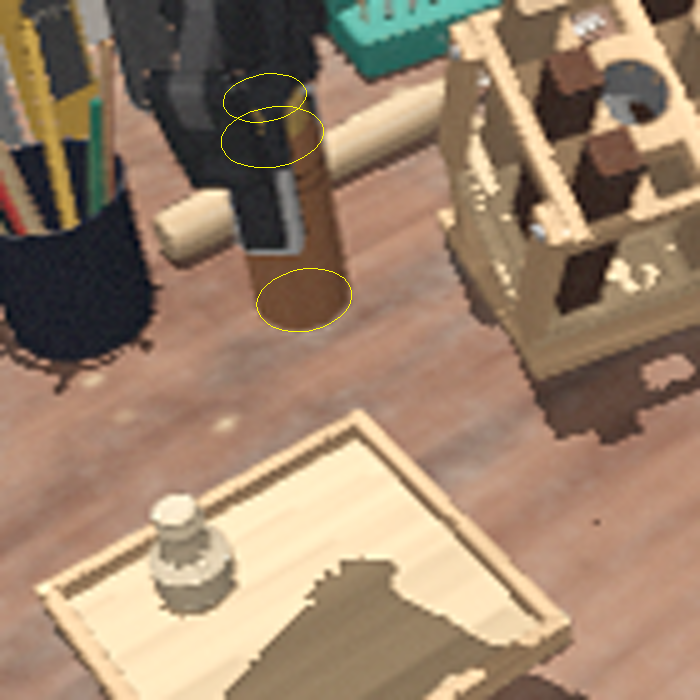

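View pics/j_scene.png

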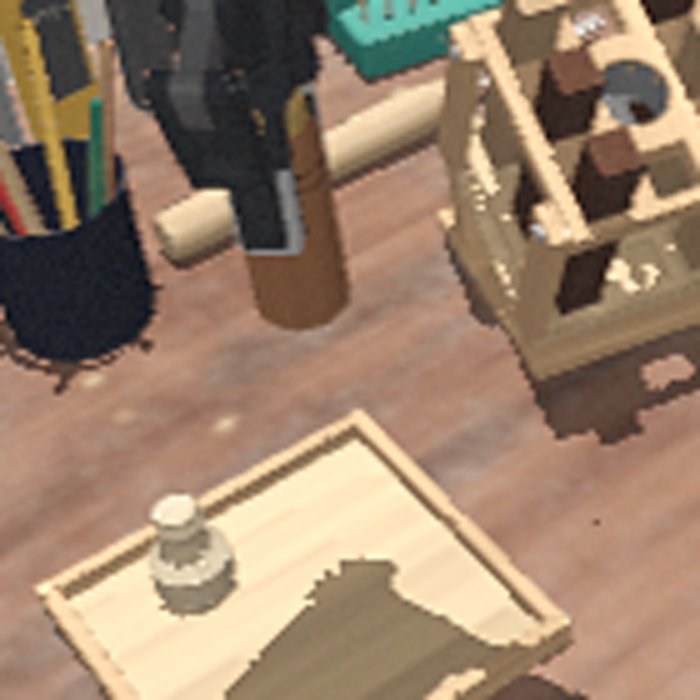

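View pics/j2_top.png

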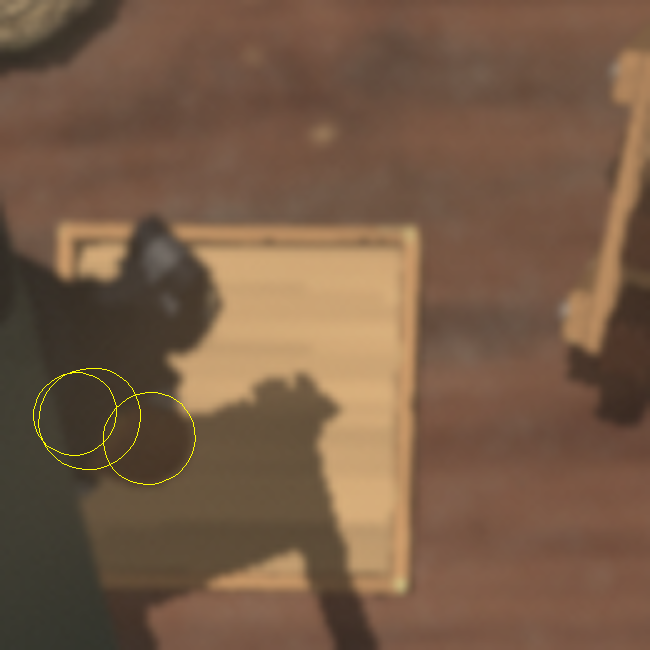

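{"op": "jog_arm", "data": {
  "steps": [
    [[15,0,0],[0,-0.3,-0.1],20],
    [[30,0,0],[0,0,0],20],
    [[35,0,0],[0,0,0],20],
    [[35,0,0],[0,0,0],20],
    [[30,0,0],[0,0,0],20],
    [[20,0,0],[0,0,0],20],
    [[10,0,0],[0,0,0],20],
    [[0,0,0],[0,0,0],20]
  ]
}}

```text
time: 14.22
tool_pos: [495.0, 254.9, 74.3]
orientation: [0.27, 0.654, 0.27, -0.653]
contact_force: [-0.3, 1.0, -0.9]
gripper_width: 33.0
```

```bash
python3 st2.py;  python3 look.py k 170,200,140,130,180,130,130,130
```

```text
14.225 [495.  254.9  74.3] [3.200e-01 3.480e-01 1.718e+00 1.000e-03 1.075e+00 1.107e+00] F [-0.26  1.03 -0.9 ] w 33.0
rot err to down-45 [-0.11 -0.03  0.01] toolx [ 0.     0.001 -1.   ]
```

View pics/k_scene.png

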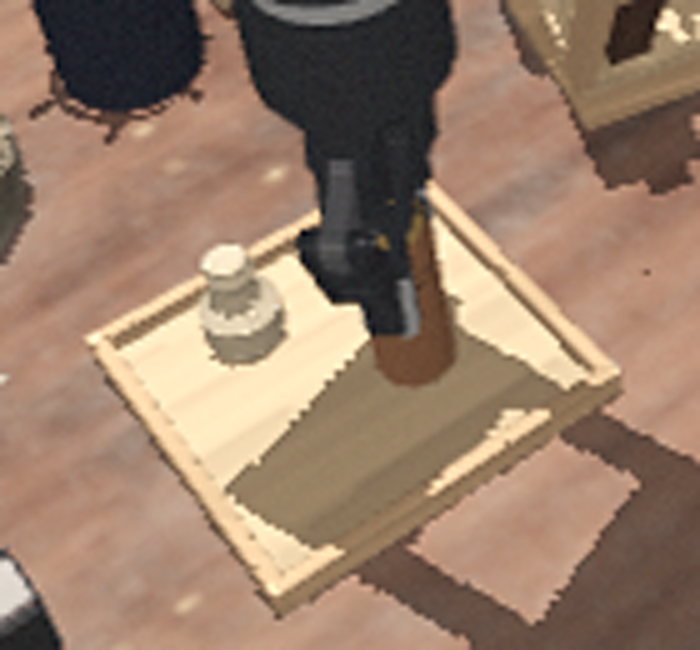

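{"op": "jog_arm", "data": {
  "steps": [
    [[10,0,0],[0,0,0],20],
    [[8,0,0],[0,0,0],20],
    [[4,0,0],[0,0,0],20],
    [[2,0,0],[0,0,0],20],
    [[0,0,0],[0,0,0],20]
  ]
}}

```text
time: 14.95
tool_pos: [495.7, 255.3, 51.1]
orientation: [0.27, 0.654, 0.27, -0.653]
contact_force: [0.4, 0.1, -0.4]
gripper_width: 33.0
```

{"op": "jog_arm", "data": {
  "steps": [
    [[1,0,0],[0,0,0],20],
    [[1,0,0],[0,0,0],20]
  ]
}}

```text
time: 15.2
tool_pos: [496.0, 255.4, 49.4]
orientation: [0.27, 0.655, 0.27, -0.652]
contact_force: [-0.1, 0.8, -0.4]
gripper_width: 32.8
```

{"op": "jog_arm", "data": {
  "steps": [
    [[1,0,0],[0,0,0],20],
    [[0.7,0,0],[0,0,0],20]
  ]
}}

```text
time: 15.45
tool_pos: [495.8, 255.3, 47.5]
orientation: [0.27, 0.654, 0.27, -0.653]
contact_force: [-0.9, -0.6, 2.3]
gripper_width: 33.1
```

{"op": "jog_arm", "data": {
  "steps": [
    [[0.7,0,0],[0,0,0],20],
    [[0.5,0,0],[0,0,0],20]
  ]
}}

```text
time: 15.7
tool_pos: [495.9, 255.5, 47.5]
orientation: [0.27, 0.654, 0.27, -0.653]
contact_force: [-3.4, -1.9, 9.0]
gripper_width: 32.9
```

{"op": "jog_arm", "data": {
  "steps": [
    [[-0.6,0,0],[0,0,0],20],
    [[0,0,0],[0,0,0],20]
  ]
}}

```text
time: 15.95
tool_pos: [495.9, 255.5, 47.5]
orientation: [0.27, 0.655, 0.27, -0.653]
contact_force: [-2.0, 0.0, 5.1]
gripper_width: 32.7
```

```bash
python3 st2.py;  python3 look.py l 170,200,140,130,180,130,130,130
python3 - <<'E'
from plan import *
P,Rc,s=cur(); c=P.copy()
for n,o in(("scene",(170,200)),):
    a=cv2.imread(f"pics/l_{n}.png")
    for r,z in((17,6),(17,80),(13.5,96)):
        th=np.linspace(0,6.28,40); q=(proj(n,np.array([[c[0]+r*np.cos(t),c[1]+r*np.sin(t),z] for t in th]))-o+.4)*5
        cv2.polylines(a,[q.astype(int).reshape(-1,1,2)],True,(0,255,255),1)
    cv2.imwrite(f"pics/l2_{n}.png",a)
E
```

```text
15.95 [495.9 255.5  47.5] [3.200e-01 3.890e-01 1.729e+00 1.000e-03 1.021e+00 1.107e+00] F [-2.02  0.01  5.1 ] w 32.7
rot err to down-45 [-0.1  -0.16 -0.04] toolx [ 0.002  0.001 -1.   ]
```

View pics/l2_scene.png

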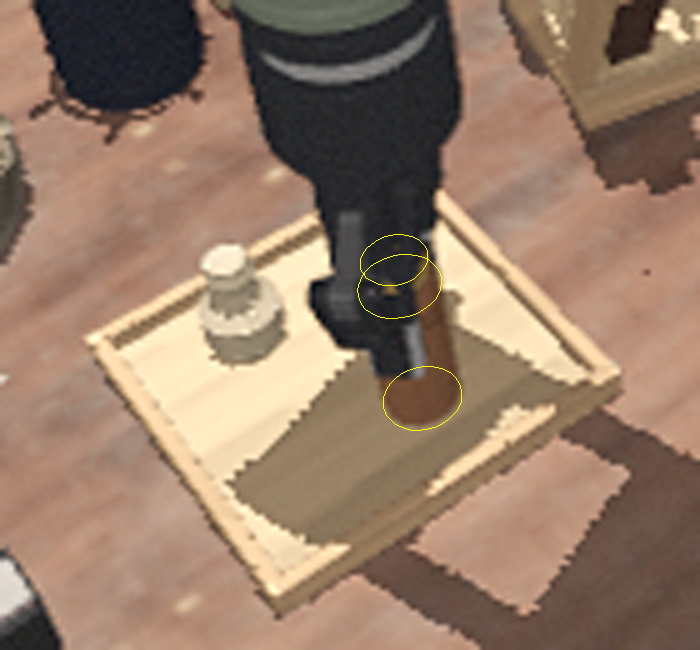

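{"op": "jog_arm", "data": {
  "steps": [
    [[0,0,0],[0,0,0],34],
    [[0,0,0],[0,0,0],36],
    [[0,0,0],[0,0,0],40],
    [[0,0,0],[0,0,0],50],
    [[0,0,0],[0,0,0],65],
    [[0,0,0],[0,0,0],80],
    [[0,0,0],[0,0,0],80]
  ]
}}

```text
time: 16.92
tool_pos: [495.8, 255.3, 46.9]
orientation: [0.27, 0.654, 0.27, -0.653]
contact_force: [-0.7, 0.3, 0.3]
gripper_width: 80.0
```

```bash
python3 st2.py;  python3 look.py m 170,200,140,130,180,130,130,130
```

```text
16.925 [495.8 255.3  46.9] [3.200e-01 3.900e-01 1.729e+00 1.000e-03 1.020e+00 1.107e+00] F [-0.66  0.26  0.31] w 80.0
rot err to down-45 [-0.1  -0.14 -0.04] toolx [ 0.002  0.001 -1.   ]
```

View pics/m_scene.png

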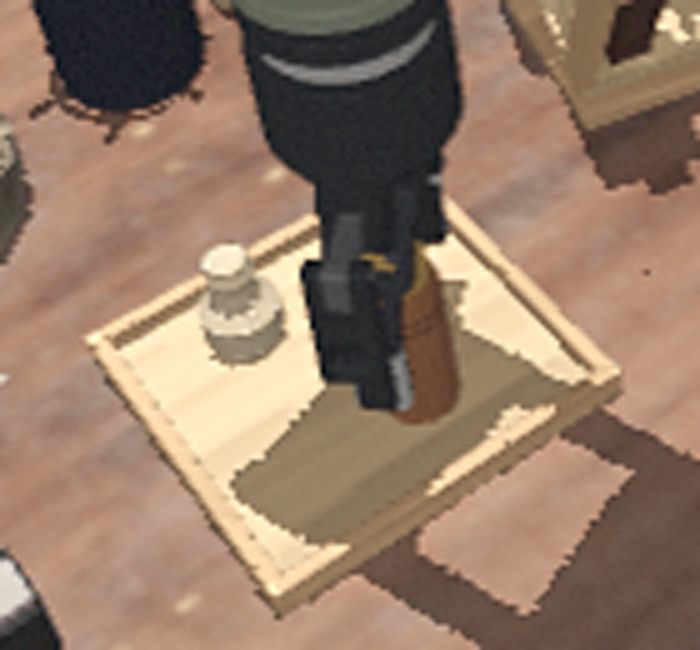

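The handle is standing by itself with the fingers open, so I'll retreat straight up.

{"op": "jog_arm", "data": {
  "steps": [
    [[-5,0,0],[0,0,0],80],
    [[-15,0,0],[0,0,0],80],
    [[-30,0,0],[0,0,0],80],
    [[-40,0,0],[0,0,0],80],
    [[-45,0,0],[0,0,0],80],
    [[-30,0,0],[0,0,0],80],
    [[-10,0,0],[0,0,0],80],
    [[0,0,0],[0,0,0],80],
    [[0,0,0],[0,0,0],80]
  ]
}}

```text
time: 18.15
tool_pos: [494.3, 254.7, 220.1]
orientation: [-0.27, -0.653, -0.27, 0.654]
contact_force: [0.7, -0.2, 0.1]
gripper_width: 80.0
```

```bash
python3 st2.py;  python3 look.py n 180,140,160,160,180,120,150,130
```

```text
18.15 [494.3 254.7 220.1] [3.200e-01 1.770e-01 1.601e+00 1.000e-03 1.365e+00 1.107e+00] F [ 0.72 -0.22  0.06] w 80.0
rot err to down-45 [-0.1   0.03  0.05] toolx [-0.001  0.    -1.   ]
```

View pics/n_scene.png

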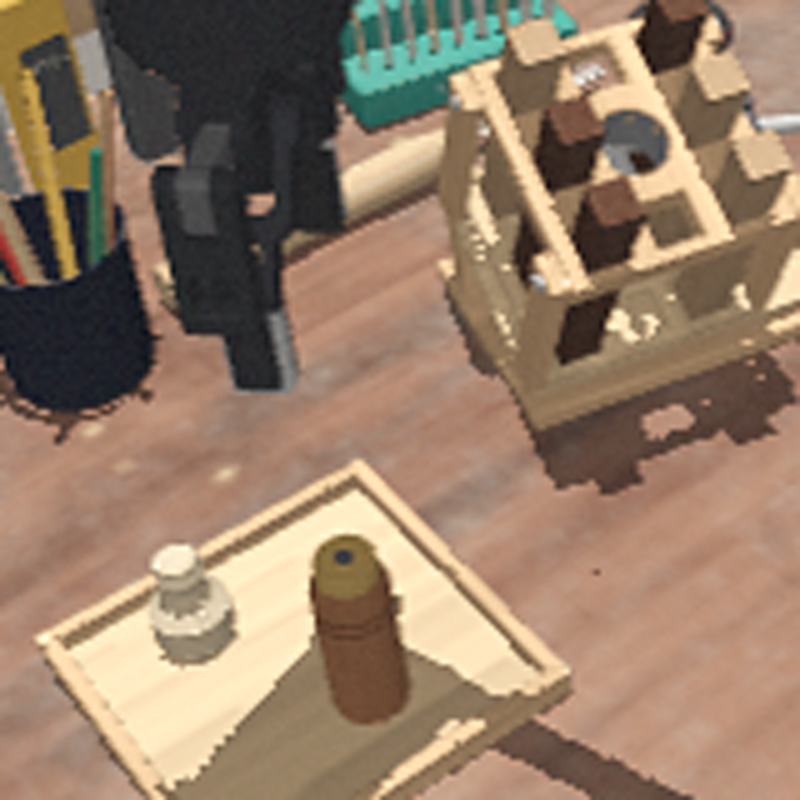

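View pics/n_top.png

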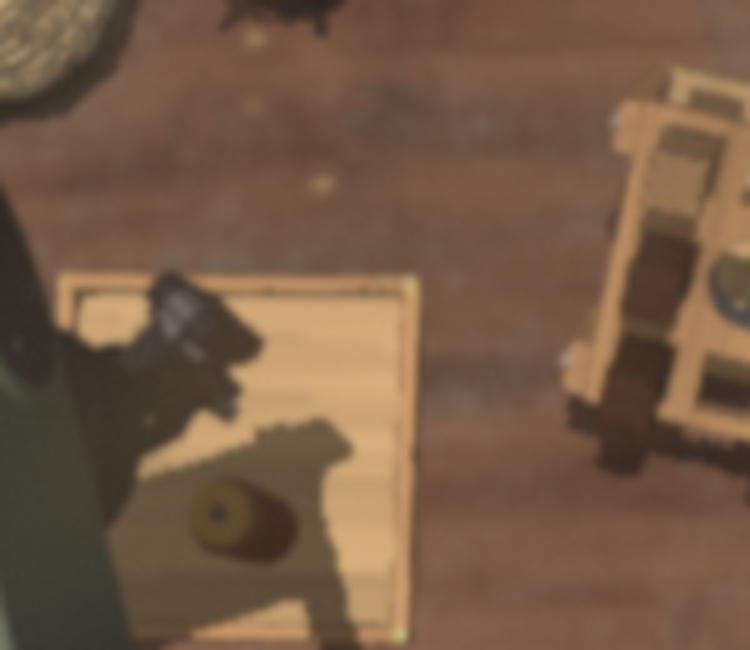

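```bash
python3 - <<'E'
from plan import *
a=cv2.imread("pics/scene0.png"); b=cv2.imread("pics/n_scene_raw.png")
g=lambda im:cv2.cvtColor(im,cv2.COLOR_BGR2GRAY)
for k in((44,36.5),(0,36.5),(-44,36.5),(44,-36.5),(0,-36.5),(-44,-36.5),):
    u,v=proj("scene",L(*k,42))[0].astype(int); t=g(a)[v-8:v+9,u-8:u+9]; w=g(b)[v-11:v+12,u-11:u+12]
    m=cv2.matchTemplate(w,t,cv2.TM_CCOEFF_NORMED); _,mx,_,l=cv2.minMaxLoc(m); print(k,l[0]-3,l[1]-3,round(mx,3))
u,v=210,262; t=g(a)[250:275,205:230]; m=cv2.matchTemplate(g(b)[247:278,202:233],t,cv2.TM_CCOEFF_NORMED); print("turned",cv2.minMaxLoc(m))
ob=[("scene",np.array([343,557])/5+[180,140]-.4),("top",np.array([218,513])/5+[180,120]-.4)]
f=least_squares(lambda q:np.concatenate([proj(n,q)[0]-x for n,x in ob]),[495,255,96]); print("handle top",f.x,f.fun)
E
```

```text
(44, 36.5) 0 0 0.999
(0, 36.5) 0 0 0.908
(-44, 36.5) 0 0 0.801
(44, -36.5) 0 0 0.999
(0, -36.5) 0 0 0.997
(-44, -36.5) 0 0 0.883
turned (0.022784175351262093, 0.9967113137245178, (0, 0), (3, 3))
handle top [495.74862637 255.71327435  98.04606869] [ 0.08127536  0.01227045 -0.066107   -0.05611045]
```

```bash
python3 - <<'E'
import cv2,numpy as np
a=cv2.imread("pics/scene0.png")[130:230,260:345]; b=cv2.imread("pics/n_scene_raw.png")[130:230,260:345]
cv2.imwrite("pics/cmp.png",cv2.resize(np.hstack([a,b]),None,fx=4.7,fy=4.7,interpolation=cv2.INTER_CUBIC))
E
```

```text
(no output)
```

View pics/cmp.png

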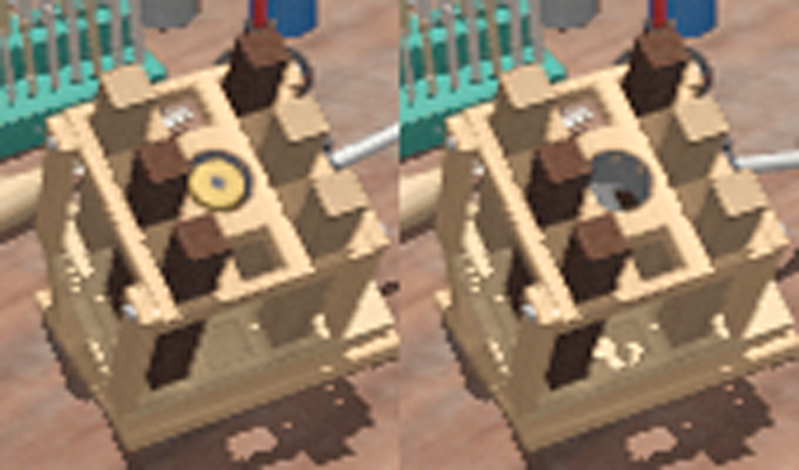

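The side-by-side shows all six blanks where they were at the start. I'll hand the job in.

```bash
python3 - <<'E'
from cell import order
print(order.finish_job())
E
```

```text
the job is handed in; nothing more can be done
None
```

The handle now stands upright, ferrule up, on the free half of the larger tray. The job was handed in at about 18 s of the 51 s allowed.

- **Ejector:** I pressed the lever with shut fingers until the force rose from about 5 N to about 29 N at the stop, below the 45 N that bends it. The handle rose about 55 mm.
- **Grasp and draw:** I gripped the handle front and back along the lean at 40 N and drew it out. The side forces stayed under 1 N where I read them.
- **Placing:** I lowered it until the floor contact read 9 N, eased off to 5 N, then opened the fingers and moved straight up clear.

**Last checks:**
- **Blanks and turned piece:** all six blanks and the small turned piece show no pixel shift from the first picture. Three of the six blank matches were weaker (0.80 to 0.91). In the side-by-side picture those blanks look unmoved.
- **Handle top:** it measured at (496, 256, 98) mm against an expected height of 96 mm, within the 2 mm calibration. It lies within 1 mm of the tool position at release, so the handle is upright.
- **Disagreement:** while raised in its pocket, the handle leaned about 3° to the left from play. I tilted the tool to match before gripping.

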